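Tip the used culture dishes into the autoclave basket

ROBOT

A 7-joint arm with a two-finger parallel gripper is mounted at the origin on the work surface. World frame = base frame: x ahead of the robot, y to its left, z up, the work surface at z = 0. Lengths are in m, angles in degrees, forces in N, time in s.
With the tool pointing down it reaches from about 0.425 to 0.875 m from the base axis. Payload 4.7 kg.
Tool frame: the origin (TCP) lies midway between the tips of the shut fingers; the grasp point (between the pads) lies 19 mm behind it; z points along the fingers, y is the line along which they close (so a half turn about z gives the same grasp; the last joint's range is limited). The gripper opens to 87 mm and grips with 3 to 60 N. Pads are 19 mm wide; open, the fingers measure 117 mm over their backs; the gripper's body (75 mm by 190 mm) begins 51 mm behind the grasp point.
Start: joints at [-65.713, 18.392, -4.016, 83.108, 1.295, 78.541, -3.26], TCP at [0.259, 0.596, 0.223] pointing down, gripper open.
Joint ranges: [-163.93, 163.93], [-17.29, 119.83], [-79.2, 71.16], [3.27, 140.29], [-89.18, 269.18], [5.43, 117.66], [-154.24, 154.24]. Speed limits (degrees/s): [147.25, 147.25, 180, 180, 180, 180, 180].

INTERFACE

Orientations are given as [roll, pitch, yaw] about the fixed x, y, z axes, in that order (R = Rz(yaw) Ry(pitch) Rx(roll)).
In Python, from cell import env, viewer, boxes_of, masks_of gives the robot as it stands. The module is installed in compiled form; this text tells all that it offers.
- The arm moves only by the tool apply_moves, never from a script. Its argument "moves" is a list of rows, each a list of 7 numbers: the shift along the tool's x, y, z scaled (see below), then the turn, a rotation vector about the tool's x, y, z scaled (see below), then the opening, from 0 (shut) to 1 (fully open). A call has 1 to 20 rows; each row is the pose to reach, as a shift and turn from the pose commanded when the call began, along the tool's axes at that moment; what a row does not reach only later rows make up. The controller multiplies each number of a shift by 0.2 m and each number of a turn by 1.5 rad. A row lasts 1/10 s, in which the tool goes at most 50 mm and 8.59 degrees, less where a joint would pass 70% of its speed; a pose out of reach is approached as far as the arm can. A call with a number of a shift or a turn outside -1 to 1 is refused whole. A call with a gripper value outside its range is refused whole. The fingers move at their own pace and stop on an object; "grip_force" is the grip in N (left out, the last holds). Time passes only in rows, so rows that repeat a pose let the fingers close. It gives the time, the measured TCP pose, the force, the opening and the grip force at its end, in the units of the state.
- env.get_obs(): the state, without advancing time (a new reading comes with each control period).
- viewer.read_camera(name): name is "scene" or "top" or "wrist"; returns the picture (384x512x3 uint8, red, green, blue); there is no depth.
- viewer.get_calibration(name): a dict with "fov_y" (degrees; the focal length in pixels is half the picture's height over the tangent of half this angle, whatever the lens; pixels are square), "cx", "cy" (the principal point, pixels), "position" and "orientation" of the camera in the world. Camera axes: x right, y up, looking along -z (the intrinsics and any distortion apply to the point x, -y, -z); pixel columns grow to the right and rows downward; lengths in m; the calibration is good to about 2 mm. A picture is of the moment at which its call begins: read the wrist's pose just before it. get_calibration takes no time and is no camera call; for the wrist camera it gives the pose at the moment of the call.
- env.sign_off(): hands the job in; it is judged then, once.
Trained networks look in the newest picture that a camera, given by its name, has taken for a name from the list of things; names that differ only in an ending like _2 or _b are one class to them, and where a whole thing is asked for, a point or a joint stands for the part that bears it (a point fixed in the world has none). Each returns a list of dicts, best first, with "conf" (0 to 1); they miss things now and then, are a little off and sometimes report something else, mostly with a low value. They report only what shows in the picture. A call takes as long as a camera call.
- boxes_of(camera, target): "location" ([column, row] in pixels, amid what is visible of it).
- masks_of(camera, target): "pixels" (384x512 bool, what is visible of it) and "location" ([column, row] in pixels, amid what is visible of it).
The state is a dict: "time_s": time; "qpos": joint angles; "joint_velocities": joint speeds; "effort": joint torques, N m; "tool_pos": TCP position; "tool_rot": TCP orientation; "force": force on the tool from outside, world axes, zero at the start; "wrist_torque": the same for the moment, N m; "grip_width": finger opening in m; "grasp_force": force on a finger pad.
Only numpy, scipy, OpenCV 4.12 (cv2) and the standard library are available. Lean on these libraries where they do the work, as an engineer would, in place of code of your own. Each camera call takes 0.05 s, during which the arm holds its last target. There are 200 camera calls.

TASK

Clear the used culture dishes from the bench mat at the discard station: push the tip tray level, lay every dish on it and let go, then tip the whole batch into the basket by pushing the tray's edge right down to its stop until no dish is left on the tray. Push the tray back level, then slide the lid's sleeve over the basket's rod so that the lid sits down on the rim all round, square with the basket. Leave the bystanding things where they are.

Things in the scene. Friction and masses are not known exactly. Their poses are not given: they have to be found in the camera images.
- tip_tray (a joint): angle of the hinged tip tray: 0 = level, on its back stop; grows to 0.65 rad = open end right down, on its front stop. A stiff hinge: it stays at any angle, loaded or not; 6 to 15 N on a rim moves it. It starts part-way down. Dishes begin to slide on it at about 0.33 to 0.47 rad, and fall into the basket when past the open end.
- tray_hinge (a point): middle of the tray's hinge axis, 90 mm above the bench, fixed to the stand. Its x axis points level towards the tray's open end and on to the basket; its y axis is the hinge axis. All tray points turn about it: open end down = positive.
- tray_floor (a point): centre of the upper face of the tray's floor, turning with it (level: 145 mm above the bench, 35 mm behind and 55 mm above the hinge). Polished steel: floor 240 mm (x, towards the open end) by 150 mm (y); walls 3 mm thick and 17 mm high at the sides and back, the +x end open with no lip; a flat flange 26 mm wide runs outwards round these walls, its top 18 mm above the floor.
- tray_lip_a (a point): point on the upper face of the +y side flange, in the middle of its width, 15 mm from the tray's open end (in the hinge frame when level: 70, 91, 73 mm). Push it down to tip the tray. Its axes are the tray's.
- tray_lip_b (a point): the same on the -y side flange (70, -91, 73 mm when level)
- tray_back (a point): point on the upper face of the back flange, in the middle of its length and width (-170, 0, 73 mm in the hinge frame when level). Push it down to bring the tray back level.
- basket_rim (a point): centre of the mouth of the fixed steel wire basket, at rim height (72 mm above the bench). Outside 155 mm (its x, away from the tray) by 190 mm (its y), walls 3 mm, inside floor 64 mm below the rim. Its near wall stands 7 mm beyond the open end of the level tray.
- rod_top (a point): top of the basket's upright lifting rod, in the centre of the basket: diameter 12 mm, its last 4 mm tapered; the top is 54 mm above the rim, 126 mm above the bench
- lid_hub (a point): middle (half-way up) of the sleeve of the loose lid, 0.25 kg: a perforated plate 151 mm (its x) by 186 mm (its y), 4 mm thick, with an upright sleeve in its centre, outer diameter 30 mm, 40 mm high, bore 16 mm right through. The point is 24 mm above the plate's underside. It starts flat on the bench, sleeve up. On the basket its x lies along the basket's x, either way round.
- dish0_mid (a point): centre (half-way up) of a closed culture dish: a flat white plastic disc, diameter 50 mm, 15 mm high, 25 g. The dishes start flat on the mat (3 mm thick); 3 to 5 are there, the others are absent.
- dish1_mid (a point): the same, another dish
- dish2_mid (a point): the same, another dish
- dish3_mid (a point): the same, another dish
- dish4_mid (a point): the same, another dish
- mat: dark rubber bench mat, fixed, 290 x 160 x 3 mm (its x, y, z), origin under its centre, on the bench behind the tray
- wash_bottle: bystander: white wash bottle, 68 mm across, 185 mm high, loose; leave it alone
- specimen_jar: bystander: small jar, 60 mm across, 75 mm high, loose; leave it alone
- tube_rack: bystander: blue tube rack with tubes, fixed, 90 x 220 mm, 94 mm high

How it is judged:
By the outcome, as a careful person would: the job done as asked, in the order asked, and still so for the second after the job is handed in, with the robot touching nothing.
Of dish0, dish1, dish2, dish3, dish4 only 3 to 5 are there at a start; the rules pass over those that are not, and their reading is None.
At some moment in a run one of dish0, dish1, dish2, dish3, dish4 may be knocked a few centimetres aside while the robot is not near it.
Once in a run the grip may slacken for a moment while it holds something.
It also fails if it takes over 210 s, if anything falls off the work surface, if the arm or the gripper's body presses on something with over 40 N, if the wrist force passes 120 N, or if a joint passes its speed limit or range.

## Working session

There is one attempt and no reset: what is moved stays moved. The work goes in short steps, Python scripts to look and compute and a tool call to move; the robot and the scene stay as the last step left them, time stands still between calls to the robot, and variables do not carry over. Pictures are saved under pics/ and viewed, at most 14 in all, crops included, and the job is handed in when it is done.

Besides the shell and the picture viewer there is one more tool, called after "Call:" in YAML: its name, and indented under it one key for each argument. apply_moves: Moves the arm, as the interface text tells. Shifts and turns lie within -1 to 1; 1 stands for 0.2 m of shift or 1.5 rad of turn. Its arguments: {"type":"object","properties":{"moves":{"type":"array","items":{"type":"array","items":{"type":"number","minimum":-1,"maximum":1}}},"grip_force":{"type":"number"}},"required":["moves"]}

```bash
ls; mkdir -p pics; cat > h.py <<'E'
import numpy as np, cv2
from scipy.spatial.transform import Rotation as R
from cell import env, viewer, boxes_of, masks_of
def cal(n):
    c=viewer.get_calibration(n); return c
def rot(o):
    o=np.array(o,float)
    if o.shape==(3,3): return o
    if o.shape==(3,): return R.from_euler('xyz',o,degrees=True).as_matrix()
    return R.from_quat(o).as_matrix()
def toworld(c,px,z):
    f=192/np.tan(np.radians(c['fov_y']/2)); M=rot(c['orientation'])
    d=M@np.array([(px[0]-c['cx'])/f,-(px[1]-c['cy'])/f,-1]); p=np.array(c['position'])
    return p+d*(z-p[2])/d[2]
def topix(c,P):
    f=192/np.tan(np.radians(c['fov_y']/2)); M=rot(c['orientation'])
    q=M.T@(np.array(P)-np.array(c['position'])); return np.array([c['cx']+f*q[0]/-q[2],c['cy']-f*q[1]/-q[2]])
def snap(n,name):
    c=cal(n); im=viewer.read_camera(n); cv2.imwrite('pics/'+name+'.png',im[:,:,::-1]); return c,im
E
python3 - <<'E'
from h import *
print(env.get_obs())
for n in ['scene','top','wrist']:
    c,im=snap(n,n+'0'); print(n,c)
for n in ['top','scene']:
    c=cal(n)
    for t,z in [('dish0_mid',.0105),('lid_hub',.024),('rod_top',.126),('tray_floor',.14),('tray_lip_a',.15),('tray_lip_b',.15),('tray_back',.16),('basket_rim',.072),('mat',.003),('wash_bottle',.1),('specimen_jar',.04),('tube_rack',.09)]:
        for b in boxes_of(n,t)[:6]:
            if b['conf']>.2: print(n,t,round(b['conf'],2),np.round(b['location']),np.round(toworld(c,b['location'],z),3))
E
```

```text
pics
{'time_s': 0.0, 'qpos': array([-65.71143162,  18.44014172,  -4.01316423,  83.17718537,
         1.29532095,  78.53979058,  -3.25940721]), 'joint_velocities': array([ 0.03034571, -0.13847739,  0.02027934, -0.03787437,  0.08730551,
       -0.05406035,  0.06180109]), 'effort': array([ 4.60140018e-04, -4.91298938e+01, -4.03770916e-01, -3.12519801e+01,
       -6.39267359e-02,  4.39499435e-02,  2.02020183e-04]), 'tool_pos': array([0.25883285, 0.59562492, 0.22142892]), 'tool_rot': array([-1.79888135e+02,  6.87228499e-03,  1.56519649e+02]), 'force': array([-0.36383818,  0.09124551,  0.29508746]), 'wrist_torque': array([ 0.04841728, -0.00955351,  0.03997416]), 'grasp_force': 0.0, 'grip_width': 0.08702015280094767}
scene {'fov_y': 55.811751273451485, 'cx': 258.89001955034104, 'cy': 191.8692586596922, 'position': array([1.2106837 , 0.13845434, 1.13237038]), 'orientation': array([ 32.67293285,   0.56894587, 103.2288558 ])}
top {'fov_y': 57.13308859839103, 'cx': 259.3452272022827, 'cy': 198.6987715964037, 'position': array([ 0.51181501, -0.013905  ,  1.04480032]), 'orientation': array([  5.8
[... 1115 characters left out ...]

scene rod_top 0.94 [218. 192.] [ 0.616 -0.149  0.126]
scene tray_floor 0.64 [277. 174.] [0.508 0.027 0.14 ]
scene tray_lip_a 0.88 [280. 178.] [0.532 0.041 0.15 ]
scene tray_lip_b 0.88 [280. 178.] [0.532 0.041 0.15 ]
scene tray_back 0.6 [281. 177.] [0.533 0.043 0.16 ]
scene basket_rim 0.66 [218. 190.] [ 0.575 -0.17   0.072]
scene mat 0.75 [373. 216.] [0.519 0.379 0.003]
scene mat 0.29 [280. 175.] [0.415 0.022 0.003]
scene wash_bottle 0.7 [273. 254.] [0.779 0.071 0.1  ]
scene specimen_jar 0.81 [235. 254.] [ 0.782 -0.054  0.04 ]
scene specimen_jar 0.55 [278. 179.] [0.461 0.021 0.04 ]
scene specimen_jar 0.32 [358. 231.] [0.61  0.325 0.04 ]
scene tube_rack 0.55 [172. 235.] [ 0.782 -0.256  0.09 ]
```

```bash
python3 -c "
import cv2
a=cv2.imread('pics/top0.png');cv2.imwrite('pics/top0c.png',cv2.resize(a[100:330,60:440],(800,484),interpolation=cv2.INTER_CUBIC))"
```

```text
(no output)
```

View pics/top0c.png

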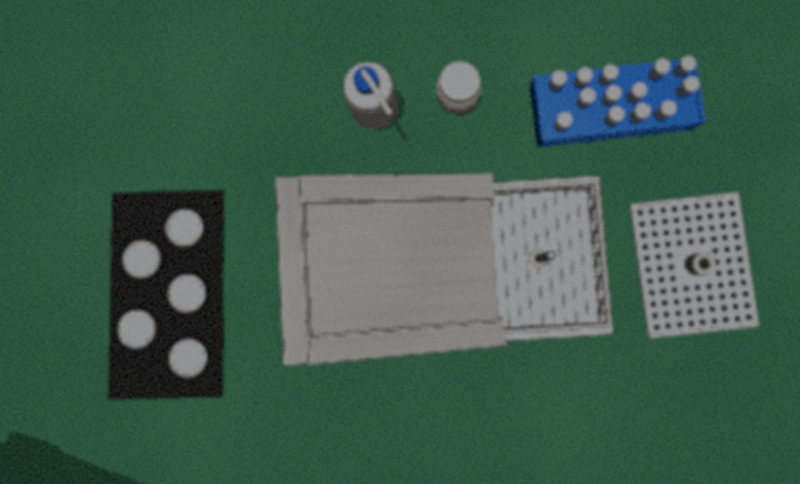

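View pics/scene0.png

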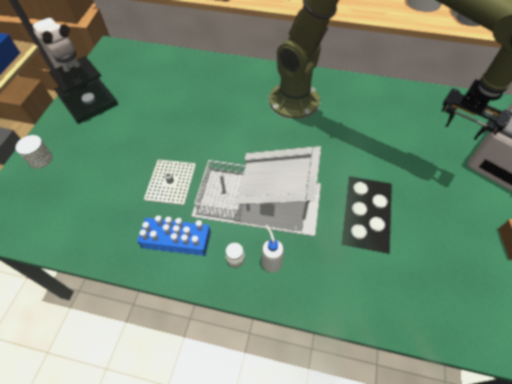

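The top view shows 5 dishes on the mat at left, the tray part-way down with its open end towards world -y, and beyond it the basket with its rod. The lid lies at far right, slightly rotated, and the bystanders stand along the top edge. Next I fit the station pose from the corners.

```bash
cat > fit.py <<'E'
from h import *
from scipy.optimize import least_squares
c=cal('top')
full=lambda p: np.array(p)/2.105+[60,100]
def station(p):  # hinge x,y,yaw ,angle
    x,y,yaw,a=p; Rz=R.from_euler('z',yaw).as_matrix(); Ry=R.from_euler('y',a).as_matrix()
    H=np.array([x,y,.09])
    tr=[H+Rz@Ry@np.array(v) for v in [(-184,104,73),(-184,-104,73),(85,104,73),(85,-104,73)] for v in [np.array(v)/1000]]
    ba=[H+Rz@(np.array(v)/1000) for v in [(247,95,-18),(247,-95,-18)]]
    return tr,ba
ptsT=[(277,178),(283,363),(493,175),(505,345)]; ptsB=[(600,178),(612,333)]
# hinge x -> -y world; hinge y = +x world (top of picture)
obs=[full(q) for q in ptsT+ptsB]
def res(p):
    tr,ba=station(p); return np.concatenate([topix(c,q)-o for q,o in zip(tr+ba,obs)])
s=least_squares(res,[.53,.0,-1.57,.2],loss='soft_l1'); print(s.x,np.degrees(s.x[2:]),np.round(s.fun,1))
H=s.x
Rz=R.from_euler('z',H[2]).as_matrix()
rod=np.array([H[0],H[1],.09])+Rz@[.1695,0,.036]; print('rod',rod,topix(c,rod))
lc=np.array([toworld(c,full(q),.004) for q in [(631,203),(739,193),(758,326),(650,337)]]); print('lid',lc.mean(0),lc[:,:2].round(3).tolist())
print('lid edge yaw',np.degrees(np.arctan2(*(lc[0]-lc[3])[1::-1])),np.degrees(np.arctan2(*(lc[1]-lc[2])[1::-1])),'len',np.linalg.norm(lc[0]-lc[3]),np.linalg.norm(lc[0]-lc[1]))
im=viewer.read_camera('top')
for m in masks_of('top','dish0_mid')[:8]: print('dish',round(m['conf'],2),np.round(m['location']),toworld(c,m['location'],.018).round(3))
g=cv2.cvtColor(im,cv2.COLOR_RGB2GRAY)[:,:175]; 
n,l,st,ce=cv2.connectedComponentsWithStats((cv2.GaussianBlur(g,(3,3),0)>110).astype(np.uint8))
for i in range(1,n):
    if st[i,4]>60: print(st[i],ce[i].round(1),toworld(c,ce[i],.016).round(4))
for t in ['rod_top','lid_hub']:
    for m in masks_of('top',t)[:2]:
        ys,xs=np.nonzero(m['pixels']); print(t,m['conf'],m['location'],xs.min(),xs.max(),ys.min(),ys.max())
E
python3 fit.py
```

```text
[ 0.53631421  0.00530912 -1.52585977  0.33724356] [-87.42532475  19.32263287] [-0.4 -0.7 -0.1  0.5  0.8  0.1  0.4 -0.1 -0.2  2.1 -0.3 -2.3]
rod [ 0.54392839 -0.16401978  0.126     ] [322.57050592 221.75239388]
lid [ 0.53519534 -0.38014718  0.004     ] [[0.622, -0.296], [0.634, -0.447], [0.449, -0.463], [0.436, -0.315]]
lid edge yaw 5.779145461957222 4.979746443598128 len 0.18697143520651108 0.1519119190664401
dish 0.73 [127. 220.] [0.558 0.388 0.018]
dish 0.71 [324. 222.] [ 0.548 -0.187  0.018]
[   0   61  175   36 5714] [87.2 78.6] [0.9933 0.5246 0.016 ]
[140 200  16  16 204] [147.2 207.6] [0.5948 0.3311 0.016 ]
[119 215  16  16 206] [126.6 222.6] [0.5514 0.3906 0.016 ]
[141 231  16  17 215] [148.4 238.8] [0.5035 0.3256 0.016 ]
[117 248  16  17 218] [124.4 255.8] [0.4552 0.3944 0.016 ]
[141 262  17  16 216] [148.8 269.5] [0.4155 0.3223 0.016 ]
rod_top 0.9 [319.9, 221.9] 293 349 186 256
rod_top 0.61 [241.9, 227.3] 191 299 181 272
lid_hub 0.84 [386.9, 224.6] 360 420 192 260
lid_hub 0.52 [147.7, 206.6] 139 156 201 216
```

```bash
cat > go.py <<'E'
# usage: go.py x y z yaw  -> delta in move units in the present tool frame (tool down)
import sys
from h import *
o=env.get_obs(); M=R.from_euler('xyz',o['tool_rot'],degrees=True)
A=[float(v) for v in sys.argv[1:]]
for i in range(0,len(A),4):
    d=M.inv().apply(np.array(A[i:i+3])-o['tool_pos'])/.2
    T=R.from_euler('xyz',[180,0,A[i+3]],degrees=True)
    r=(M.inv()*T).as_rotvec()/1.5
    print(np.round(d,4),np.round(r,4))
print('pos',o['tool_pos'].round(4),o['tool_rot'].round(2),'t',round(o['time_s'],1),'F',o['force'].round(1),'w',round(o['grip_width'],4),'g',o['grasp_force'],'q7',o['qpos'][6].round(0))
E
python3 go.py .43 .5 .3 180
```

```text
[-0.9757 -0.1005 -0.3872] [ 0.000e+00  1.000e-04 -2.732e-01]
pos [0.259  0.5962 0.2225] [180.     0.   156.52] t 1.6 F [-0.2  0.4 -0.3] w 0.0868 g 0.0 q7 -3.0
```

Call:
apply_moves:
  moves:
    - [-0.9757, -0.1005, -0.3872, 0, 0, -0.2732, 0]
    - [-0.9757, -0.1005, -0.3872, 0, 0, -0.2732, 0]
    - [-0.9757, -0.1005, -0.3872, 0, 0, -0.2732, 0]
    - [-0.9757, -0.1005, -0.3872, 0, 0, -0.2732, 0]
    - [-0.9757, -0.1005, -0.3872, 0, 0, -0.2732, 0]
    - [-0.9757, -0.1005, -0.3872, 0, 0, -0.2732, 0]
    - [-0.9757, -0.1005, -0.3872, 0, 0, -0.2732, 0]
    - [-0.9757, -0.1005, -0.3872, 0, 0, -0.2732, 0]

```text
time_s: 2.35
tool_pos: [0.4271, 0.5017, 0.299]
tool_rot: [-180.0, -0.1, -179.8]
force: [-0.5, -0.8, 0.1]
grip_width: 0.0307
grasp_force: 0.0
```

```bash
python3 go.py .45 .32 .3 180 .53 .141 .26 180
```

```text
[-0.1106 -0.9088 -0.005 ] [-0.0002 -0.0015  0.0027]
[-0.5075 -1.8054  0.1943] [-0.0002 -0.0015  0.0027]
pos [0.4271 0.5017 0.299 ] [-1.7998e+02 -1.3000e-01 -1.7977e+02] t 2.4 F [-0.5 -0.8  0.1] w 0.0307 g 0.0 q7 38.0
```

Call:
apply_moves:
  moves:
    - [-0.26, -0.9, 0, 0, 0, 0.003, 0]
    - [-0.26, -0.9, 0, 0, 0, 0.003, 0]
    - [-0.26, -0.9, 0, 0, 0, 0.003, 0]
    - [-0.26, -0.9, 0, 0, 0, 0.003, 0]
    - [-0.26, -0.9, 0, 0, 0, 0.003, 0]

```text
time_s: 2.85
tool_pos: [0.4837, 0.3144, 0.3002]
tool_rot: [-179.8, 0.1, 179.3]
force: [0.0, 0.2, 0.9]
grip_width: 0.001
grasp_force: 0.0
```

```bash
python3 go.py .53 .141 .235 180; python3 - <<'E'
from h import *
for a in np.arange(.337,-.01,-.05):
    v=R.from_euler('y',a).apply([-.170,0,.073]); w=np.array([.5363,.0053,.09])+R.from_euler('z',-1.526).apply(v); print(round(a,2),w.round(4))
E
```

```text
[-0.2412 -0.8636  0.3284] [-0.0018  0.0008 -0.0077]
pos [0.4837 0.3144 0.3002] [-1.7985e+02  7.0000e-02  1.7934e+02] t 2.9 F [0.  0.2 0.9] w 0.001 g 0.0 q7 54.0
0.34 [0.5302 0.1415 0.2151]
0.29 [0.5299 0.1475 0.2081]
0.24 [0.5297 0.1533 0.2009]
0.19 [0.5294 0.1586 0.1933]
0.14 [0.5292 0.1636 0.1855]
0.09 [0.529  0.1682 0.1775]
0.04 [0.5288 0.1723 0.1692]
```

Call:
apply_moves:
  moves:
    - [-0.241, -0.864, 0.3, 0, 0, -0.008, 0]
    - [-0.241, -0.864, 0.3, 0, 0, -0.008, 0]
    - [-0.241, -0.864, 0.3, 0, 0, -0.008, 0]
    - [-0.241, -0.864, 0.3, 0, 0, -0.008, 0]
    - [-0.241, -0.864, 0.3, 0, 0, -0.008, 0]
    - [-0.241, -0.864, 0.3, 0, 0, -0.008, 0]
    - [-0.241, -0.854, 0.38, 0, 0, -0.008, 0]
    - [-0.241, -0.84, 0.43, 0, 0, -0.008, 0]
    - [-0.241, -0.825, 0.465, 0, 0, -0.008, 0]
    - [-0.241, -0.81, 0.5, 0, 0, -0.008, 0]
    - [-0.241, -0.785, 0.54, 0, 0, -0.008, 0]
    - [-0.241, -0.76, 0.58, 0, 0, -0.008, 0]
    - [-0.241, -0.735, 0.62, 0, 0, -0.008, 0]
    - [-0.241, -0.71, 0.655, 0, 0, -0.008, 0]

```text
time_s: 4.25
tool_pos: [0.5292, 0.1774, 0.1677]
tool_rot: [-179.9, -0.1, -179.6]
force: [-0.7, -0.7, 1.2]
grip_width: 0.0003
grasp_force: 0.6
```

```bash
python3 go.py .53 .175 .161 180; python3 - <<'E'
from h import *
snap('top','t1')
E
```

```text
[-0.0041 -0.0119  0.0335] [-0.001  -0.0008  0.0048]
pos [0.5292 0.1774 0.1677] [-1.7992e+02 -7.0000e-02 -1.7959e+02] t 4.2 F [-0.7 -0.7  1.2] w 0.0003 g 0.5863890191540122 q7 71.0
```

Call:
apply_moves:
  moves:
    - [-0.004, -0.01, 0.02, 0, 0, 0.004, 0]
    - [-0.004, -0.01, 0.03, 0, 0, 0.004, 0]
    - [-0.004, -0.01, 0.04, 0, 0, 0.004, 0]
    - [-0.004, -0.01, 0.05, 0, 0, 0.004, 0]
    - [-0.004, -0.01, 0.05, 0, 0, 0.004, 0]

```text
time_s: 4.8
tool_pos: [0.5305, 0.1755, 0.1633]
tool_rot: [179.9, 0.1, -180.0]
force: [-8.3, -1.4, 21.0]
grip_width: 0.0005
grasp_force: 10.5
```

View pics/t1.png

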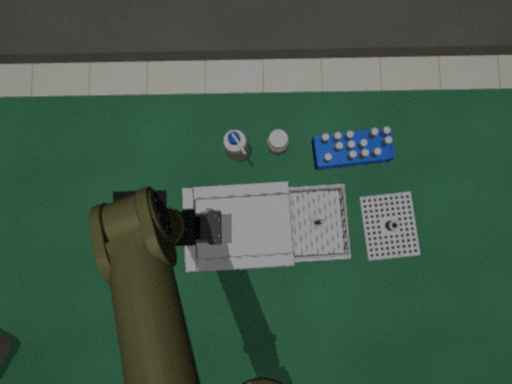

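The tray is level: the fingertip met the stop at z = .163 with 21 N, which matches the fit. Now over to the mat for a wrist look.

Call:
apply_moves:
  moves:
    - [0, 0, -0.35, 0, 0, 0, 0.8]
    - [0, 0, -0.4, 0, 0, 0, 0.8]
    - [0.1, 0.93, -0.43, 0, 0, 0, 0.8]
    - [0.1, 0.93, -0.43, 0, 0, 0, 0.8]
    - [0.1, 0.93, -0.43, 0, 0, 0, 0.8]
    - [0.1, 0.93, -0.43, 0, 0, 0, 0.8]
    - [0.1, 0.93, -0.43, 0, 0, 0, 0.8]
    - [0.1, 0.93, -0.43, 0, 0, 0, 0.8]

```text
time_s: 5.6
tool_pos: [0.51, 0.3619, 0.2444]
tool_rot: [-179.9, -0.0, -179.8]
force: [0.8, -0.7, 0.1]
grip_width: 0.0563
grasp_force: 0.0
```

```bash
cat > dishes.py <<'E'
from h import *
def dishes(n='wrist',name=None,z=.017):
    c=cal(n); im=viewer.read_camera(n)
    if name: cv2.imwrite('pics/'+name+'.png',im[:,:,::-1])
    g=cv2.GaussianBlur(im,(3,3),0).astype(int); m=((g.min(2)>100)&(g.max(2)-g.min(2)<40)).astype(np.uint8)
    k,l,st,ce=cv2.connectedComponentsWithStats(m)
    out=[]
    f=192/np.tan(np.radians(c['fov_y']/2))
    for i in range(1,k):
        p=toworld(c,ce[i],z); s=f/np.linalg.norm(p-c['position'])
        w=st[i,2:4]/s; a=st[i,4]/s**2
        if st[i,4]>60: out.append((p.round(4),w.round(3),'OK' if .03<w.min() and w.max()<.065 else ''))
    return out
if __name__=='__main__':
    import sys
    for d in dishes(sys.argv[1],sys.argv[2]): print(*d)
E
python3 dishes.py wrist w1; python3 go.py .595 .331 .1 180
```

```text
[0.4146 0.3239 0.017 ] [0.055 0.058] OK
[0.515  0.1104 0.017 ] [0.205 0.265] 
[0.4543 0.3956 0.017 ] [0.054 0.054] OK
[0.5029 0.3271 0.017 ] [0.052 0.052] OK
[0.551  0.3914 0.017 ] [0.053 0.05 ] OK
[0.5938 0.3329 0.017 ] [0.053 0.05 ] OK
[0.6781 0.4837 0.017 ] [0.1   0.028] 
[-0.4208 -0.1454  0.7237] [-0.0011  0.0002  0.0001]
pos [0.5108 0.3603 0.2447] [-1.7991e+02  2.0000e-02 -1.7999e+02] t 5.7 F [ 0.1 -0.3 -0.7] w 0.0605 g 0.0 q7 53.0
```

View pics/w1.png

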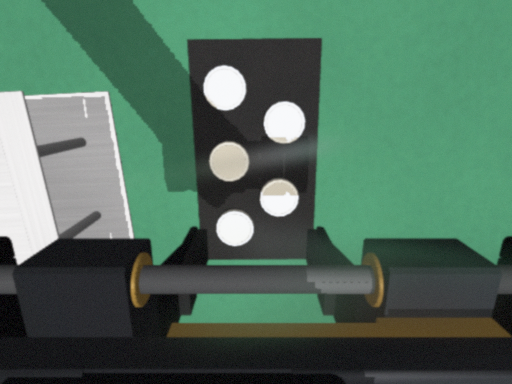

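The wrist view shows all five dishes on the mat, at roughly (225,87), (284,122), (229,161), (279,198) and (235,229), in agreement with the top camera. Pick the first at (.594,.333).

Call:
apply_moves:
  moves:
    - [-0.415, -0.14, 0.3, 0, 0, 0, 0.8]
    - [-0.415, -0.14, 0.5, 0, 0, 0, 0.8]
    - [-0.415, -0.14, 0.75, 0, 0, 0, 0.8]
    - [-0.415, -0.14, 0.95, 0, 0, 0, 0.8]
    - [-0.415, -0.14, 0.95, 0, 0, 0, 0.8]

```text
time_s: 6.15
tool_pos: [0.5921, 0.3281, 0.0494]
tool_rot: [-179.7, -0.3, 179.8]
force: [-1.2, 1.3, -0.5]
grip_width: 0.0694
grasp_force: 0.0
```

```bash
python3 go.py .594 .3327 .007 180
```

```text
[-0.0104  0.0245  0.2119] [-0.004  -0.0038 -0.0024]
pos [0.5921 0.3281 0.0494] [-179.66   -0.33  179.79] t 6.2 F [-1.2  1.3 -0.5] w 0.0694 g 0.0 q7 61.0
```

Call:
apply_moves:
  grip_force: 25
  moves:
    - [-0.01, 0.024, 0.15, 0, 0, 0, 0.8]
    - [-0.01, 0.024, 0.21, 0, 0, 0, 0.8]
    - [-0.01, 0.024, 0.21, 0, 0, 0, 0.4]
    - [-0.01, 0.024, 0.21, 0, 0, 0, 0.4]
    - [-0.01, 0.024, 0.21, 0, 0, 0, 0.4]
    - [-0.01, 0.024, 0.21, 0, 0, 0, 0.4]
    - [-0.01, 0.024, 0.0, 0, 0, 0, 0.4]
    - [-0.01, 0.024, -0.3, 0, 0, 0, 0.4]
    - [-0.01, -0.2, -0.75, 0, 0, 0, 0.4]
    - [-0.01, -0.6, -0.75, 0, 0, 0, 0.4]
    - [-0.01, -0.8, -0.75, 0, 0, 0, 0.4]
    - [-0.01, -0.8, -0.75, 0, 0, 0, 0.4]

```text
time_s: 7.35
tool_pos: [0.5956, 0.1772, 0.2061]
tool_rot: [179.9, 0.2, -179.9]
force: [-0.1, -1.0, -0.8]
grip_width: 0.0482
grasp_force: 25.0
```

```bash
python3 - <<'E'
from h import *
for q in [(-78,38),(-78,-38),(2,38),(2,-38),(82,0)]:
    w=np.array([.5363,.0053,.09])+R.from_euler('z',-1.526).apply([q[0]/1000-.035,q[1]/1000,.055]); print(q,w.round(4))
E
python3 go.py .57 .12 .2 180
```

```text
(-78, 38) [0.5692 0.1199 0.145 ]
(-78, -38) [0.4933 0.1165 0.145 ]
(2, 38) [0.5728 0.04   0.145 ]
(2, -38) [0.4969 0.0366 0.145 ]
(82, 0) [ 0.5384 -0.0417  0.145 ]
[ 0.1288 -0.2858  0.0299] [0.0008 0.002  0.0017]
pos [0.5956 0.1772 0.2061] [ 179.93    0.18 -179.85] t 7.3 F [-0.1 -1.  -0.8] w 0.0482 g 25.001328885555267 q7 73.0
```

Call:
apply_moves:
  moves:
    - [0.129, -0.356, 0, 0, 0, 0, 0.4]
    - [0.129, -0.356, 0, 0, 0, 0, 0.4]
    - [0.129, -0.356, 0.1, 0, 0, 0, 0.4]
    - [0.129, -0.356, 0.2, 0, 0, 0, 0.4]
    - [0.129, -0.356, 0.27, 0, 0, 0, 0.4]
    - [0.129, -0.356, 0.28, 0, 0, 0, 0.4]
    - [0.129, -0.356, 0.28, 0, 0, 0, 0.4]
    - [0.129, -0.356, 0.28, 0, 0, 0, 0.66]
    - [0.129, -0.356, 0.28, 0, 0, 0, 0.66]
    - [0.129, -0.356, 0.28, 0, 0, 0, 0.66]
    - [0.129, -0.356, 0.18, 0, 0, 0, 0.66]
    - [0.129, -0.356, 0.0, 0, 0, 0, 0.66]
    - [0.129, 0.1, 0.0, 0, 0, 0, 0.8]
    - [0.129, 0.4, 0.0, 0, 0, 0, 0.8]
    - [0.2, 0.6, 0.0, 0, 0, 0, 0.8]
    - [0.2, 0.8, 0.0, 0, 0, 0, 0.8]
    - [0.2, 0.95, 0.0, 0, 0, 0, 0.8]
    - [0.2, 0.95, 0.0, 0, 0, 0, 0.8]

```text
time_s: 9.15
tool_pos: [0.5513, 0.3769, 0.2025]
tool_rot: [179.8, -0.2, -179.4]
force: [-0.7, 1.1, 0.3]
grip_width: 0.0695
grasp_force: 0.0
```

```bash
python3 dishes.py wrist w2; python3 go.py .551 .391 .05 180
```

```text
[0.4147 0.3237 0.017 ] [0.06  0.064] OK
[0.5252 0.1437 0.017 ] [0.145 0.266] 
[0.4545 0.3956 0.017 ] [0.055 0.06 ] OK
[0.5028 0.3272 0.017 ] [0.054 0.054] OK
[0.5503 0.3913 0.017 ] [0.052 0.053] OK
[0.6915 0.4163 0.017 ] [0.376 0.03 ] 
[0.0017 0.074  0.7623] [ 0.0019 -0.0015  0.007 ]
pos [0.5518 0.3758 0.2024] [ 1.7983e+02 -1.3000e-01 -1.7939e+02] t 9.2 F [-1.1  0.5 -0.1] w 0.0695 g 0.0 q7 55.0
```

View pics/w2.png

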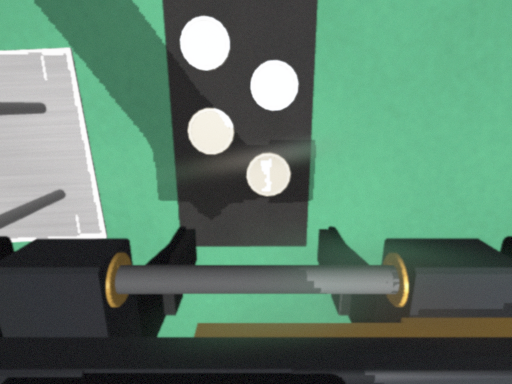

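The wrist view shows four dishes left at (205,43), (274,85), (211,131) and (268,174). Next is the one at (.551,.391).

Call:
apply_moves:
  moves:
    - [0.005, 0.077, 0.25, 0, 0, 0.007, 0.8]
    - [0.005, 0.077, 0.5, 0, 0, 0.007, 0.8]
    - [0.005, 0.077, 0.75, 0, 0, 0.007, 0.8]
    - [0.005, 0.077, 0.93, 0, 0, 0.007, 0.8]
    - [0.005, 0.077, 0.977, 0, 0, 0.007, 0.8]
    - [0.005, 0.077, 0.977, 0, 0, 0.007, 0.8]
    - [0.005, 0.077, 0.977, 0, 0, 0.007, 0.4]
    - [0.005, 0.077, 0.977, 0, 0, 0.007, 0.4]
    - [0.005, 0.077, 0.977, 0, 0, 0.007, 0.4]
    - [0.005, 0.077, 0.977, 0, 0, 0.007, 0.4]
    - [0.005, 0.077, 0.8, 0, 0, 0.007, 0.4]
    - [0.005, 0.077, 0.55, 0, 0, 0.007, 0.4]
    - [0.005, 0.0, 0.3, 0, 0, 0.007, 0.4]
    - [0.1, -0.2, 0.05, 0, 0, 0.007, 0.4]
    - [0.2, -0.45, 0, 0, 0, 0.007, 0.4]
    - [0.29, -0.7, 0, 0, 0, 0.007, 0.4]
    - [0.29, -0.95, 0, 0, 0, 0.007, 0.4]
    - [0.29, -0.95, 0, 0, 0, 0.007, 0.4]

```text
time_s: 11.0
tool_pos: [0.4973, 0.173, 0.2048]
tool_rot: [-179.9, 0.1, 179.2]
force: [1.0, -0.6, 0.0]
grip_width: 0.0493
grasp_force: 25.0
```

```bash
python3 go.py .494 .103 .150 180
```

```text
[ 0.0119 -0.3498  0.2741] [-0.0006  0.0011 -0.0094]
pos [0.4973 0.173  0.2048] [-1.7995e+02  1.0000e-01  1.7919e+02] t 11.0 F [ 1.  -0.6  0. ] w 0.0493 g 24.99992161989212 q7 68.0
```

Call:
apply_moves:
  moves:
    - [0.012, -0.35, 0, 0, 0, -0.009, 0.4]
    - [0.012, -0.35, 0, 0, 0, -0.009, 0.4]
    - [0.012, -0.35, 0.1, 0, 0, -0.009, 0.4]
    - [0.012, -0.35, 0.2, 0, 0, -0.009, 0.4]
    - [0.012, -0.35, 0.265, 0, 0, -0.009, 0.4]
    - [0.012, -0.35, 0.274, 0, 0, -0.009, 0.4]
    - [0.012, -0.35, 0.274, 0, 0, -0.009, 0.4]
    - [0.012, -0.35, 0.274, 0, 0, -0.009, 0.66]
    - [0.012, -0.35, 0.274, 0, 0, -0.009, 0.66]
    - [0.012, -0.35, 0.274, 0, 0, -0.009, 0.66]
    - [0.012, -0.35, 0.18, 0, 0, -0.009, 0.66]
    - [0.012, -0.35, 0.0, 0, 0, -0.009, 0.66]
    - [0.012, 0.1, 0.0, 0, 0, -0.009, 0.8]
    - [0.0, 0.35, 0.0, 0, 0, -0.009, 0.8]
    - [0.0, 0.6, 0.0, 0, 0, -0.009, 0.8]
    - [0.0, 0.77, 0.0, 0, 0, -0.009, 0.8]
    - [0.0, 0.77, 0.0, 0, 0, -0.009, 0.8]
    - [0.0, 0.77, 0.0, 0, 0, -0.009, 0.8]

```text
time_s: 12.8
tool_pos: [0.4967, 0.3378, 0.203]
tool_rot: [179.9, -0.1, -179.3]
force: [-0.1, 0.4, -0.9]
grip_width: 0.0693
grasp_force: 0.0
```

```bash
python3 dishes.py wrist w3; python3 go.py .503 .327 .007 180; python3 -c "
from h import *
snap('top','t3')"
```

```text
[0.4147 0.3236 0.017 ] [0.055 0.057] OK
[0.4999 0.1183 0.017 ] [0.19  0.222] 
[0.4547 0.3962 0.017 ] [0.063 0.054] OK
[0.5024 0.3271 0.017 ] [0.052 0.051] OK
[0.6367 0.4648 0.017 ] [0.129 0.028] 
[-0.0264 -0.0369  0.9802] [-0.0002 -0.0005  0.0057]
pos [0.4978 0.3344 0.203 ] [-1.7999e+02 -4.0000e-02 -1.7951e+02] t 12.8 F [ 0.3 -0.1 -0.6] w 0.0694 g 0.0 q7 54.0
```

View pics/t3.png

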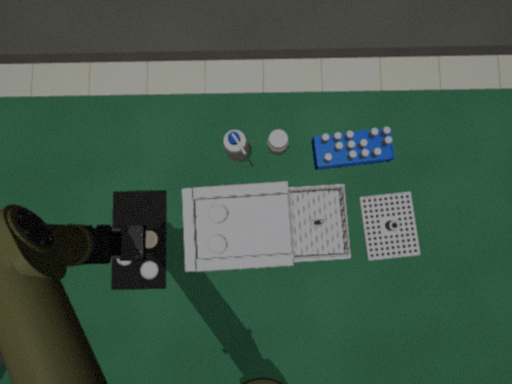

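The top view shows two dishes on the level tray at (217,213) and (217,244). Third dish next.

Call:
apply_moves:
  moves:
    - [-0.024, -0.037, 0.25, 0, 0, 0.006, 0.8]
    - [-0.024, -0.037, 0.5, 0, 0, 0.006, 0.8]
    - [-0.024, -0.037, 0.75, 0, 0, 0.006, 0.8]
    - [-0.024, -0.037, 0.93, 0, 0, 0.006, 0.8]
    - [-0.024, -0.037, 0.98, 0, 0, 0.006, 0.8]
    - [-0.024, -0.037, 0.98, 0, 0, 0.006, 0.8]
    - [-0.024, -0.037, 0.98, 0, 0, 0.006, 0.4]
    - [-0.024, -0.037, 0.98, 0, 0, 0.006, 0.4]
    - [-0.024, -0.037, 0.98, 0, 0, 0.006, 0.4]
    - [-0.024, -0.037, 0.98, 0, 0, 0.006, 0.4]
    - [-0.024, -0.037, 0.8, 0, 0, 0.006, 0.4]
    - [-0.024, -0.037, 0.55, 0, 0, 0.006, 0.4]
    - [-0.024, -0.037, 0.3, 0, 0, 0.006, 0.4]
    - [-0.1, -0.2, 0.05, 0, 0, 0.006, 0.4]
    - [-0.2, -0.45, -0.05, 0, 0, 0.006, 0.4]
    - [-0.3, -0.7, -0.05, 0, 0, 0.006, 0.4]
    - [-0.375, -0.95, -0.05, 0, 0, 0.006, 0.4]
    - [-0.375, -0.95, -0.05, 0, 0, 0.006, 0.4]

```text
time_s: 14.7
tool_pos: [0.5765, 0.136, 0.2148]
tool_rot: [-179.9, 0.2, 179.3]
force: [0.3, -0.4, 0.1]
grip_width: 0.0491
grasp_force: 25.0
```

```bash
python3 go.py .573 .031 .150 180
```

```text
[ 0.0122 -0.5244  0.3251] [-0.0016  0.0018 -0.0077]
pos [0.5765 0.136  0.2148] [-1.7987e+02  1.5000e-01  1.7934e+02] t 14.7 F [ 0.3 -0.4  0.1] w 0.0491 g 24.99992072582245 q7 75.0
```

Call:
apply_moves:
  moves:
    - [0.012, -0.2, 0, 0, 0, -0.008, 0.4]
    - [0.012, -0.4, 0, 0, 0, -0.008, 0.4]
    - [0.012, -0.524, 0.0, 0, 0, -0.008, 0.4]
    - [0.012, -0.524, 0.1, 0, 0, -0.008, 0.4]
    - [0.012, -0.524, 0.22, 0, 0, -0.008, 0.4]
    - [0.012, -0.524, 0.31, 0, 0, -0.008, 0.4]
    - [0.012, -0.524, 0.325, 0, 0, -0.008, 0.4]
    - [0.012, -0.524, 0.325, 0, 0, -0.008, 0.4]
    - [0.012, -0.524, 0.325, 0, 0, -0.008, 0.66]
    - [0.012, -0.524, 0.325, 0, 0, -0.008, 0.66]
    - [0.012, -0.524, 0.325, 0, 0, -0.008, 0.66]
    - [0.012, -0.524, 0.2, 0, 0, -0.008, 0.66]
    - [0.012, -0.524, 0.05, 0, 0, -0.008, 0.66]
    - [0.1, -0.2, 0.05, 0, 0, -0.008, 0.8]
    - [0.25, 0.05, 0.05, 0, 0, -0.008, 0.8]
    - [0.4, 0.3, 0.05, 0, 0, -0.008, 0.8]
    - [0.5, 0.55, 0.05, 0, 0, -0.008, 0.8]
    - [0.6, 0.8, 0.05, 0, 0, -0.008, 0.8]
    - [0.6, 0.97, 0.05, 0, 0, -0.008, 0.8]
    - [0.6, 0.97, 0.05, 0, 0, -0.008, 0.8]

```text
time_s: 16.7
tool_pos: [0.4525, 0.3428, 0.204]
tool_rot: [179.8, -0.0, -179.2]
force: [0.3, 0.0, 1.1]
grip_width: 0.0695
grasp_force: 0.0
```

```bash
python3 dishes.py wrist w4; python3 go.py .4547 .396 .007 180
```

```text
[0.433  0.3578 0.017 ] [0.124 0.093] 
[0.4776 0.1175 0.017 ] [0.187 0.173] 
[0.5939 0.3667 0.017 ] [0.376 0.033] 
[0.743  0.5359 0.017 ] [0.082 0.007] 
[-0.0209  0.248   0.9848] [ 0.0029 -0.0006  0.0115]
pos [0.4516 0.3455 0.2038] [ 1.7975e+02 -5.0000e-02 -1.7902e+02] t 16.8 F [-0.4  3.7  0.4] w 0.0698 g 0.0 q7 51.0
```

View pics/w4.png

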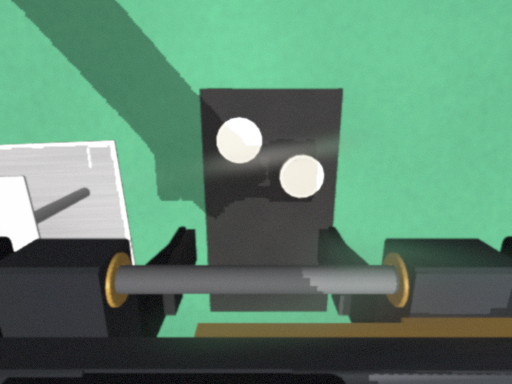

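The two remaining dishes, at (239,140) and (301,177), haven't moved; a glare strip had merged them into one blob.

Call:
apply_moves:
  moves:
    - [-0.021, 0.248, 0.2, 0, 0, 0.011, 0.8]
    - [-0.021, 0.248, 0.45, 0, 0, 0.011, 0.8]
    - [-0.021, 0.248, 0.7, 0, 0, 0.011, 0.8]
    - [-0.021, 0.248, 0.93, 0, 0, 0.011, 0.8]
    - [-0.021, 0.248, 0.984, 0, 0, 0.011, 0.8]
    - [-0.021, 0.248, 0.984, 0, 0, 0.011, 0.8]
    - [-0.021, 0.248, 0.984, 0, 0, 0.011, 0.4]
    - [-0.021, 0.248, 0.984, 0, 0, 0.011, 0.4]
    - [-0.021, 0.248, 0.984, 0, 0, 0.011, 0.4]
    - [-0.021, 0.248, 0.984, 0, 0, 0.011, 0.4]
    - [-0.021, 0.248, 0.8, 0, 0, 0.011, 0.4]
    - [-0.021, 0.248, 0.55, 0, 0, 0.011, 0.4]
    - [-0.021, 0.1, 0.3, 0, 0, 0.011, 0.4]
    - [-0.1, -0.15, 0.05, 0, 0, 0.011, 0.4]
    - [-0.2, -0.4, -0.05, 0, 0, 0.011, 0.4]
    - [-0.23, -0.65, -0.05, 0, 0, 0.011, 0.4]
    - [-0.23, -0.9, -0.05, 0, 0, 0.011, 0.4]
    - [-0.23, -1, -0.05, 0, 0, 0.011, 0.4]
    - [-0.23, -1, -0.05, 0, 0, 0.011, 0.4]

```text
time_s: 18.65
tool_pos: [0.5043, 0.1287, 0.2147]
tool_rot: [-179.8, 0.1, 178.8]
force: [-0.2, 0.3, -1.0]
grip_width: 0.0496
grasp_force: 25.0
```

```bash
python3 go.py .497 .028 .150 180
```

```text
[ 0.0267 -0.5035  0.3246] [-0.0019  0.0013 -0.0139]
pos [0.5043 0.1287 0.2147] [-1.7984e+02  1.1000e-01  1.7881e+02] t 18.6 F [-0.2  0.3 -1. ] w 0.0496 g 24.998943507671356 q7 72.0
```

Call:
apply_moves:
  moves:
    - [0.027, -0.2, 0, 0, 0, -0.014, 0.4]
    - [0.027, -0.4, 0, 0, 0, -0.014, 0.4]
    - [0.027, -0.503, 0.0, 0, 0, -0.014, 0.4]
    - [0.027, -0.503, 0.1, 0, 0, -0.014, 0.4]
    - [0.027, -0.503, 0.22, 0, 0, -0.014, 0.4]
    - [0.027, -0.503, 0.31, 0, 0, -0.014, 0.4]
    - [0.027, -0.503, 0.325, 0, 0, -0.014, 0.4]
    - [0.027, -0.503, 0.325, 0, 0, -0.014, 0.4]
    - [0.027, -0.503, 0.325, 0, 0, -0.014, 0.66]
    - [0.027, -0.503, 0.325, 0, 0, -0.014, 0.66]
    - [0.027, -0.503, 0.325, 0, 0, -0.014, 0.66]
    - [0.027, -0.503, 0.2, 0, 0, -0.014, 0.66]
    - [0.027, -0.503, 0.05, 0, 0, -0.014, 0.66]
    - [0.1, -0.2, 0.05, 0, 0, -0.014, 0.8]
    - [0.2, 0.05, 0.05, 0, 0, -0.014, 0.8]
    - [0.3, 0.3, 0.05, 0, 0, -0.014, 0.8]
    - [0.4, 0.55, 0.05, 0, 0, -0.014, 0.8]
    - [0.44, 0.8, 0.05, 0, 0, -0.014, 0.8]
    - [0.44, 0.97, 0.05, 0, 0, -0.014, 0.8]
    - [0.44, 0.97, 0.05, 0, 0, -0.014, 0.8]

```text
time_s: 20.65
tool_pos: [0.4136, 0.3394, 0.2038]
tool_rot: [179.8, -0.0, -178.8]
force: [-1.5, 0.9, -0.0]
grip_width: 0.0699
grasp_force: 0.0
```

```bash
python3 dishes.py wrist w5; python3 go.py .4147 .3237 .007 180
```

```text
[0.4143 0.3238 0.017 ] [0.053 0.052] OK
[0.4589 0.1134 0.017 ] [0.189 0.131] 
[0.5548 0.3654 0.017 ] [0.374 0.033] 
[0.7026 0.5276 0.017 ] [0.064 0.007] 
[ 3.000e-04 -6.950e-02  9.825e-01] [ 0.0012 -0.0004  0.013 ]
pos [0.4146 0.3372 0.2035] [ 1.7990e+02 -3.0000e-02 -1.7888e+02] t 20.7 F [0.2 1.  0.3] w 0.0697 g 0.0 q7 49.0
```

Call:
apply_moves:
  moves:
    - [0.0, -0.07, 0.2, 0, 0, 0.012, 0.8]
    - [0.0, -0.07, 0.45, 0, 0, 0.012, 0.8]
    - [0.0, -0.07, 0.7, 0, 0, 0.012, 0.8]
    - [0.0, -0.07, 0.93, 0, 0, 0.012, 0.8]
    - [0.0, -0.07, 0.983, 0, 0, 0.012, 0.8]
    - [0.0, -0.07, 0.983, 0, 0, 0.012, 0.8]
    - [0.0, -0.07, 0.983, 0, 0, 0.012, 0.4]
    - [0.0, -0.07, 0.983, 0, 0, 0.012, 0.4]
    - [0.0, -0.07, 0.983, 0, 0, 0.012, 0.4]
    - [0.0, -0.07, 0.983, 0, 0, 0.012, 0.4]
    - [0.0, -0.07, 0.8, 0, 0, 0.012, 0.4]
    - [0.0, -0.07, 0.55, 0, 0, 0.012, 0.4]
    - [0.0, -0.07, 0.3, 0, 0, 0.012, 0.4]
    - [-0.1, -0.2, 0.05, 0, 0, 0.012, 0.4]
    - [-0.25, -0.4, -0.1, 0, 0, 0.012, 0.4]
    - [-0.4, -0.6, -0.1, 0, 0, 0.012, 0.4]
    - [-0.5, -0.8, -0.1, 0, 0, 0.012, 0.4]
    - [-0.61, -1, -0.1, 0, 0, 0.012, 0.4]
    - [-0.61, -1, -0.1, 0, 0, 0.012, 0.4]

```text
time_s: 22.6
tool_pos: [0.5441, 0.1252, 0.2241]
tool_rot: [-179.8, 0.1, 179.0]
force: [0.0, 0.0, 0.4]
grip_width: 0.0494
grasp_force: 25.0
```

```bash
python3 go.py .538 -.043 .150 180
```

```text
[ 0.0169 -0.84    0.3735] [-0.0025  0.0016 -0.0115]
pos [0.5441 0.1252 0.2241] [-1.7978e+02  1.4000e-01  1.7901e+02] t 22.6 F [0.  0.  0.4] w 0.0494 g 24.998947978019714 q7 74.0
```

Call:
apply_moves:
  moves:
    - [0.017, -0.2, 0, 0, 0, -0.011, 0.4]
    - [0.017, -0.4, 0, 0, 0, -0.011, 0.4]
    - [0.017, -0.6, 0, 0, 0, -0.011, 0.4]
    - [0.017, -0.8, 0, 0, 0, -0.011, 0.4]
    - [0.017, -0.84, 0.0, 0, 0, -0.011, 0.4]
    - [0.017, -0.84, 0.1, 0, 0, -0.011, 0.4]
    - [0.017, -0.84, 0.22, 0, 0, -0.011, 0.4]
    - [0.017, -0.84, 0.34, 0, 0, -0.011, 0.4]
    - [0.017, -0.84, 0.372, 0, 0, -0.011, 0.4]
    - [0.017, -0.84, 0.373, 0, 0, -0.011, 0.4]
    - [0.017, -0.84, 0.373, 0, 0, -0.011, 0.66]
    - [0.017, -0.84, 0.373, 0, 0, -0.011, 0.66]
    - [0.017, -0.84, 0.373, 0, 0, -0.011, 0.66]
    - [0.017, -0.84, 0.2, 0, 0, -0.011, 0.66]
    - [0.017, -0.84, 0.05, 0, 0, -0.011, 0.66]
    - [0.0, -0.95, -0.1, 0, 0, 0.1, 0.4]
    - [-0.05, -1, -0.2, 0, 0, 0.2, 0]
    - [-0.05, -1, -0.3, 0, 0, 0.3, 0]
    - [-0.05, -1, -0.3, 0, 0, 0.4, 0]
    - [-0.05, -1, -0.3, 0, 0, 0.5, 0]

```text
time_s: 24.6
tool_pos: [0.5504, -0.0664, 0.2846]
tool_rot: [179.9, 0.1, 137.3]
force: [-0.3, -0.1, -0.3]
grip_width: 0.0254
grasp_force: 0.0
```

```bash
python3 go.py .6303 -.0605 .18 90
```

```text
[-0.2729  0.292   0.5237] [1.200e-03 4.000e-04 5.499e-01]
pos [ 0.5504 -0.0664  0.2846] [1.7992e+02 7.0000e-02 1.3726e+02] t 24.6 F [-0.3 -0.1 -0.3] w 0.0254 g 0.0 q7 53.0
```

Call:
apply_moves:
  moves:
    - [-0.273, 0.292, 0, 0, 0, 0.1, 0]
    - [-0.273, 0.292, 0, 0, 0, 0.2, 0]
    - [-0.273, 0.292, 0, 0, 0, 0.3, 0]
    - [-0.273, 0.292, 0, 0, 0, 0.4, 0]
    - [-0.273, 0.292, 0.1, 0, 0, 0.5, 0]
    - [-0.273, 0.292, 0.2, 0, 0, 0.55, 0]
    - [-0.273, 0.292, 0.3, 0, 0, 0.55, 0]
    - [-0.273, 0.292, 0.3, 0, 0, 0.55, 0]

```text
time_s: 25.4
tool_pos: [0.6278, -0.0594, 0.2205]
tool_rot: [-179.7, -0.0, 90.4]
force: [0.3, -1.0, 0.3]
grip_width: 0.0002
grasp_force: 0.0
```

```bash
python3 go.py .6303 -.0605 .163 90; python3 - <<'E'
from h import *
a=snap('wrist','w6')[1];b=snap('top','t6')[1]
cv2.imwrite('pics/c6.png',np.hstack([a,cv2.resize(b[150:300,100:300],(400,300))[:,:].copy() if 0 else cv2.resize(b[150:300,150:350],(288,384)) ])[:,:,::-1])
E
```

```text
[-0.0057  0.0141  0.2873] [-0.0038 -0.0001  0.0045]
pos [ 0.6278 -0.0594  0.2205] [-1.7967e+02 -1.0000e-02  9.0380e+01] t 25.4 F [ 0.3 -1.   0.3] w 0.0002 g 0.0 q7 8.0
```

View pics/c6.png

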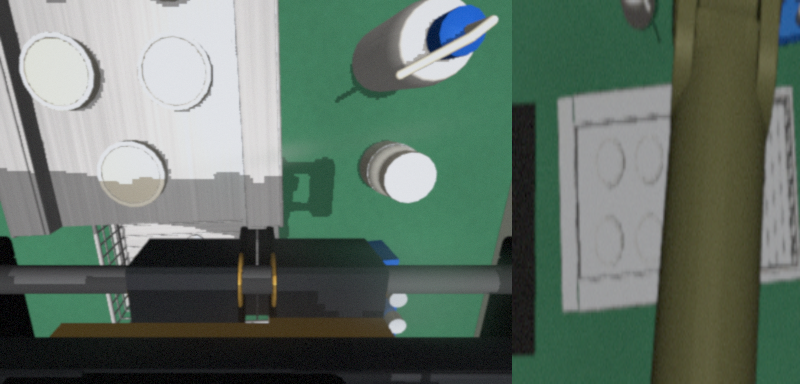

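All five dishes lie on the tray, and the fingertip is above the +x side flange. Now tip.

Call:
apply_moves:
  moves:
    - [-0.006, 0.0125, 0.15, 0, 0, 0.004, 0]
    - [-0.006, 0.0125, 0.24, 0, 0, 0.004, 0]
    - [-0.006, 0.0125, 0.28, 0, 0, 0.004, 0]
    - [-0.03, 0.0125, 0.31, 0, 0, 0.004, 0]
    - [-0.05, 0.0125, 0.34, 0, 0, 0.004, 0]
    - [-0.071, 0.0125, 0.365, 0, 0, 0.004, 0]
    - [-0.09, 0.0125, 0.395, 0, 0, 0.004, 0]
    - [-0.105, 0.0125, 0.425, 0, 0, 0.004, 0]
    - [-0.12, 0.0125, 0.453, 0, 0, 0.004, 0]
    - [-0.13, 0.0125, 0.48, 0, 0, 0.004, 0]
    - [-0.138, 0.0125, 0.505, 0, 0, 0.004, 0]
    - [-0.145, 0.0125, 0.53, 0, 0, 0.004, 0]
    - [-0.15, 0.0125, 0.55, 0, 0, 0.004, 0]
    - [-0.155, 0.0125, 0.575, 0, 0, 0.004, 0]
    - [-0.155, 0.0125, 0.585, 0, 0, 0.004, 0]
    - [-0.155, 0.0125, 0.59, 0, 0, 0.004, 0]

```text
time_s: 27.1
tool_pos: [0.6348, -0.0942, 0.1091]
tool_rot: [179.6, 0.2, 89.9]
force: [-0.6, -3.4, 5.6]
grip_width: 0.0003
grasp_force: 3.5
```

```bash
python3 go.py .6317 -.0904 .1057 90; python3 -c "
from h import *
snap('scene','s7');snap('wrist','w7')
a=cv2.imread('pics/s7.png')[110:270,140:400];b=cv2.imread('pics/w7.png')
cv2.imwrite('pics/c7.png',np.vstack([cv2.resize(a,(400,246)),cv2.resize(b,(400,300))]))"
```

```text
[ 0.0189 -0.0157  0.0169] [ 0.0044  0.0022 -0.0009]
pos [ 0.6348 -0.0942  0.1091] [179.62   0.19  89.92] t 27.1 F [-0.6 -3.4  5.6] w 0.0003 g 3.48353337910396 q7 13.0
```

View pics/c7.png

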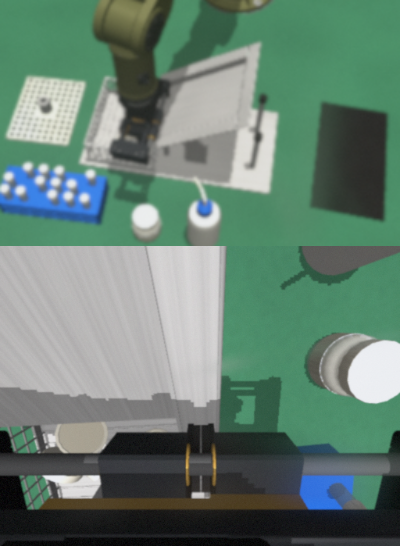

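Dishes have slid off. Press on down to the stop.

Call:
apply_moves:
  moves:
    - [0.01, -0.01, 0.02, 0, 0, 0, 0]
    - [0.01, -0.01, 0.035, 0, 0, 0, 0]
    - [0.01, -0.01, 0.045, 0, 0, 0, 0]
    - [0.01, -0.01, 0.05, 0, 0, 0, 0]
    - [0.01, -0.01, 0.05, 0, 0, 0, 0]
    - [0.01, -0.01, 0.05, 0, 0, 0, 0]

```text
time_s: 27.8
tool_pos: [0.6354, -0.0949, 0.1058]
tool_rot: [179.2, 0.3, 89.8]
force: [-6.0, -5.5, 30.5]
grip_width: 0.0003
grasp_force: 13.7
```

Call:
apply_moves:
  moves:
    - [-0.05, 0, -0.1, 0, 0, 0, 0]
    - [-0.05, 0, -0.35, 0, 0, 0, 0]
    - [-0.1, 0, -0.6, 0, 0, 0, 0]
    - [-0.3, -0.2, -0.85, 0, 0, 0, 0]
    - [-0.5, -0.4, -1, 0, 0, 0, 0]
    - [-0.6, -0.5, -1, 0, 0, 0, 0]
    - [-0.6, -0.5, -1, 0, 0, 0, 0]
    - [-0.6, -0.5, -1, 0, 0, 0, 0]

```text
time_s: 28.6
tool_pos: [0.5293, -0.2128, 0.2988]
tool_rot: [179.7, 0.1, 89.7]
force: [0.7, -0.3, -0.4]
grip_width: 0.0004
grasp_force: 0.0
```

```bash
python3 go.py .53 .09 .31 180; python3 -c "
from h import *
snap('wrist','w8')"
```

```text
[ 1.5141 -0.005  -0.0578] [ 0.0022  0.0035 -1.0511]
pos [ 0.5293 -0.2128  0.2988] [1.7969e+02 7.0000e-02 8.9670e+01] t 28.6 F [ 0.7 -0.3 -0.4] w 0.0004 g 0.0 q7 22.0
```

View pics/w8.png

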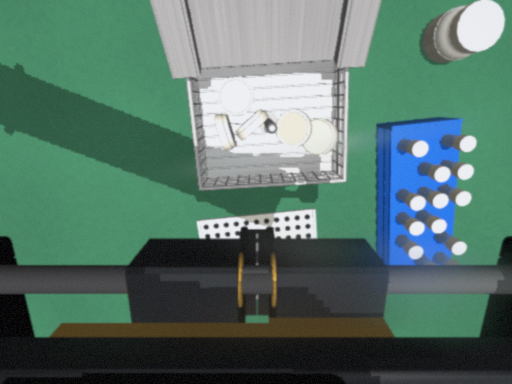

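The basket holds all five dishes, around (237,95), (225,130), (252,124), (293,127) and (319,135), and the tray is empty. Now push the tray back level.

Call:
apply_moves:
  moves:
    - [0.25, 0, -0.06, 0, 0, 0, 0]
    - [0.5, 0, -0.06, 0, 0, 0, 0]
    - [0.75, 0, -0.06, 0, 0, 0, 0]
    - [0.95, 0, -0.06, 0, 0, 0, 0]
    - [0.95, 0, -0.06, 0, 0, 0, 0]

```text
time_s: 29.15
tool_pos: [0.5307, -0.0079, 0.3065]
tool_rot: [-179.9, -0.2, 90.9]
force: [-0.3, 0.8, -0.1]
grip_width: 0.0004
grasp_force: 0.0
```

```bash
python3 go.py .531 .096 .27 90
```

```text
[0.5189 0.0102 0.1843] [-0.0011 -0.0025  0.0107]
pos [ 0.5307 -0.0079  0.3065] [-179.91   -0.22   90.92] t 29.1 F [-0.3  0.8 -0.1] w 0.0004 g 0.0 q7 -0.0
```

Call:
apply_moves:
  moves:
    - [0.25, 0.01, 0, 0, 0, 0.01, 0]
    - [0.5, 0.01, 0.05, 0, 0, 0.01, 0]
    - [0.52, 0.01, 0.15, 0, 0, 0.01, 0]
    - [0.52, 0.01, 0.25, 0, 0, 0.01, 0]
    - [0.56, 0.01, 0.295, 0, 0, 0.01, 0]
    - [0.6, 0.01, 0.325, 0, 0, 0.01, 0]
    - [0.635, 0.01, 0.355, 0, 0, 0.01, 0]
    - [0.675, 0.01, 0.39, 0, 0, 0.01, 0]
    - [0.71, 0.01, 0.425, 0, 0, 0.01, 0]
    - [0.747, 0.01, 0.457, 0, 0, 0.01, 0]
    - [0.775, 0.01, 0.49, 0, 0, 0.01, 0]
    - [0.8, 0.01, 0.52, 0, 0, 0.01, 0]
    - [0.825, 0.01, 0.556, 0, 0, 0.01, 0]
    - [0.85, 0.01, 0.595, 0, 0, 0.01, 0]
    - [0.875, 0.01, 0.635, 0, 0, 0.01, 0]
    - [0.895, 0.01, 0.675, 0, 0, 0.01, 0]
    - [0.915, 0.01, 0.718, 0, 0, 0.01, 0]
    - [0.915, 0.01, 0.735, 0, 0, 0.01, 0]
    - [0.915, 0.01, 0.745, 0, 0, 0.01, 0]
    - [0.915, 0.01, 0.75, 0, 0, 0.01, 0]

```text
time_s: 31.15
tool_pos: [0.5324, 0.1645, 0.163]
tool_rot: [179.9, -0.1, 89.2]
force: [-13.7, -4.0, 34.9]
grip_width: 0.0005
grasp_force: 17.5
```

```bash
python3 go.py .531 .175 .158 90
```

```text
[ 0.0521 -0.0079  0.0251] [ 0.0009 -0.0013 -0.0098]
pos [0.5324 0.1645 0.163 ] [ 1.7992e+02 -1.1000e-01  8.9160e+01] t 31.1 F [-13.7  -4.   34.9] w 0.0005 g 17.487527299672365 q7 -19.0
```

The tray is level again on its back stop (z .163, 35 N). Now over to the lid.

Call:
apply_moves:
  moves:
    - [0, 0, -0.2, 0, 0, 0, 0]
    - [0, 0, -0.45, 0, 0, 0, 0.5]
    - [-0.2, 0, -0.6, 0, 0, 0, 0.8]
    - [-0.45, 0, -0.6, 0, 0, 0, 0.8]
    - [-0.7, 0, -0.6, 0, 0, 0, 0.8]
    - [-0.95, 0, -0.6, 0, 0, 0, 0.8]

```text
time_s: 31.75
tool_pos: [0.5293, -0.0282, 0.2771]
tool_rot: [180.0, 0.0, 89.2]
force: [1.3, 0.4, -0.1]
grip_width: 0.0326
grasp_force: 0.0
```

Call:
apply_moves:
  moves:
    - [-0.25, 0, 0, 0, 0, 0, 0.8]
    - [-0.5, 0, 0, 0, 0, 0, 0.8]
    - [-0.75, 0, 0, 0, 0, 0, 0.8]
    - [-1, 0, 0, 0, 0, 0, 0.8]

```text
time_s: 32.15
tool_pos: [0.5259, -0.2282, 0.2769]
tool_rot: [-180.0, 0.0, 89.1]
force: [0.6, 0.2, 0.1]
grip_width: 0.0642
grasp_force: 0.0
```

Call:
apply_moves:
  moves:
    - [-0.25, 0, 0, 0, 0, 0, 0.8]
    - [-0.5, 0, 0, 0, 0, 0, 0.8]
    - [-0.75, 0, 0, 0, 0, 0, 0.8]
    - [-1, 0, 0, 0, 0, 0, 0.8]
    - [-1, 0, 0, 0, 0, 0, 0.8]
    - [-1, 0, 0, 0, 0, 0, 0.8]

```text
time_s: 32.75
tool_pos: [0.5221, -0.4277, 0.2757]
tool_rot: [-179.8, 0.0, 88.9]
force: [-0.1, 0.9, 0.3]
grip_width: 0.0699
grasp_force: 0.0
```

```bash
python3 go.py .535 -.38 .1 90; python3 -c "
from h import *
snap('wrist','w9')"
```

```text
[0.2398 0.0625 0.8784] [-0.0019  0.0001 -0.0125]
pos [ 0.5221 -0.4277  0.2757] [-1.7983e+02  1.0000e-02  8.8930e+01] t 32.8 F [-0.1  0.9  0.3] w 0.0699 g 0.0 q7 45.0
```

View pics/w9.png

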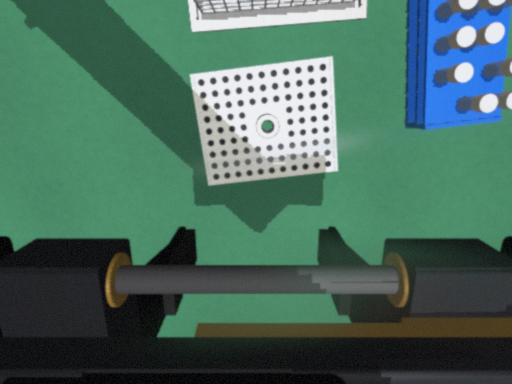

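The wrist view shows the lid with its sleeve at (267,126) and corners near (191,74), (332,57), (338,171) and (209,185). The basket's far rim is at the top. Measure the lid's yaw and position more exactly.

```bash
cat > lid.py <<'E'
from h import *
from scipy.optimize import least_squares
c=cal('wrist'); im=cv2.imread('pics/w9.png'); 
hsv=cv2.cvtColor(im,cv2.COLOR_BGR2HSV); m=((hsv[:,:,1]<70)&(hsv[:,:,2]>90)).astype(np.uint8)
m[:45]=0;m[200:]=0;m[:,:170]=0;m[:,380:]=0
m=cv2.morphologyEx(m,cv2.MORPH_CLOSE,np.ones((9,9)))
k,l,st,ce=cv2.connectedComponentsWithStats(m); i=1+np.argmax(st[1:,4]); 
cn=max(cv2.findContours((l==i).astype(np.uint8),cv2.RETR_EXTERNAL,cv2.CHAIN_APPROX_NONE)[0],key=len)[:,0]
W=np.array([toworld(c,p,.003)[:2] for p in cn]).astype(np.float32)
r=cv2.minAreaRect((W*1000).astype(np.float32)); print('lid rect mm',r)
print('sleeve top',toworld(c,(267,126),.044))
# soft fit with known size
def res(p):
    q=(W-p[:2])@np.array([[np.cos(p[2]),-np.sin(p[2])],[np.sin(p[2]),np.cos(p[2])]])
    d=np.maximum(abs(q[:,0])-.0755,abs(q[:,1])-.093); return d*1000
s=least_squares(res,[.535,-.38,np.radians(-84.6)],loss='soft_l1'); print('lid fit',s.x[:2],np.degrees(s.x[2]),'rms',np.sqrt((s.fun**2).mean()),len(W))
E
python3 lid.py
```

```text
lid rect mm ((537.5537719726562, -374.96844482421875), (190.96115112304688, 153.7317352294922), 5.835313320159912)
sleeve top [ 0.53656295 -0.37460029  0.044     ]
lid fit [ 0.53707339 -0.37492696] -84.16556149523372 rms 0.9872109747218832 497
```

```bash
cat > bas.py <<'E'
from h import *
from scipy.optimize import least_squares
o=env.get_obs(); c=dict(cal('wrist'))
T=lambda p,r:(R.from_euler('xyz',r,degrees=True),np.array(p))
R0,p0=T(o['tool_pos'],o['tool_rot']); Rc=R.from_matrix(rot(c['orientation']))
rel=R0.inv()*Rc; rp=R0.inv().apply(np.array(c['position'])-p0)
R1,p1=T([.5293,-.2128,.2988],[179.69,.07,89.67])
c['orientation']=(R1*rel).as_matrix(); c['position']=p1+R1.apply(rp)
im=cv2.imread('pics/w8.png'); hsv=cv2.cvtColor(im,cv2.COLOR_BGR2HSV)
m=(((hsv[:,:,1]<90)).astype(np.uint8)); m[:85]=0; m[200:]=0; m[:,:150]=0; m[:,365:]=0
m=cv2.morphologyEx(m,cv2.MORPH_CLOSE,np.ones((7,7)))
k,l,st,ce=cv2.connectedComponentsWithStats(m); i=1+np.argmax(st[1:,4]); print(st[i])
cn=max(cv2.findContours((l==i).astype(np.uint8),cv2.RETR_EXTERNAL,cv2.CHAIN_APPROX_NONE)[0],key=len)[:,0]
cn=cn[cn[:,1]>88]
W=np.array([toworld(c,p,.072)[:2] for p in cn])
def res(p):
    q=(W-p[:2])@np.array([[np.cos(p[2]),-np.sin(p[2])],[np.sin(p[2]),np.cos(p[2])]])
    return 1000*np.maximum(abs(q[:,0])-.0775,abs(q[:,1])-.095)
s=least_squares(res,[.544,-.164,np.radians(-87.4)],loss='soft_l1'); print('basket',s.x[:2],np.degrees(s.x[2]),'rms',np.sqrt((s.fun**2).mean()),len(W))
v=np.zeros_like(im); 
print('rod px pred',topix(c,[s.x[0],s.x[1],.126]), 'rod at (270,122)?', toworld(c,(270,124),.126))
for e in [(1,1),(1,-1)]:
    q=np.array([e[0]*.0775,e[1]*.095]); w=R.from_euler('z',s.x[2]).apply([*q,0])+[*s.x[:2],.072]; print(topix(c,w))
E
python3 bas.py; python3 go.py .537 -.3748 .015 88.9
```

```text
[  186    85   179   106 16287]
basket [ 0.54615218 -0.16058311] -86.87480890213494 rms 4.943417529640966 372
rod px pred [271.49222659 128.57757432] rod at (270,122)? [ 0.54454339 -0.15584744  0.126     ]
[345.76966408 181.92361023]
[199.07746503 190.57586696]
[0.2548 0.0659 1.3067] [-0.0009 -0.0005  0.0025]
pos [ 0.5234 -0.4258  0.2763] [-1.7992e+02 -5.0000e-02  8.9110e+01] t 32.8 F [ 0.8 -0.1  0.2] w 0.0699 g 0.0 q7 45.0
```

Basket yaw comes out at about -87°. To cancel camera bias, I look at the rod from the same relative pose as the sleeve look.

Call:
apply_moves:
  moves:
    - [0.25, 0.035, -0.2, 0, 0, 0, 0.8]
    - [0.5, 0.035, -0.41, 0, 0, 0, 0.8]
    - [0.75, 0.035, -0.41, 0, 0, 0, 0.8]
    - [1, 0.035, -0.41, 0, 0, 0, 0.8]
    - [1, 0.035, -0.41, 0, 0, 0, 0.8]
    - [1, 0.035, -0.41, 0, 0, 0, 0.8]
    - [1, 0.035, -0.41, 0, 0, 0, 0.8]

```text
time_s: 33.5
tool_pos: [0.5338, -0.2241, 0.3599]
tool_rot: [179.9, -0.0, 89.4]
force: [0.2, 0.0, -1.0]
grip_width: 0.0699
grasp_force: 0.0
```

```bash
python3 - <<'E'
from h import *
import json
c,im=snap('wrist','w10'); o=env.get_obs(); print(o['tool_pos'],o['tool_rot'])
json.dump({k:np.array(v).tolist() for k,v in c.items()},open('c10.json','w'))
p=topix(c,[.544,-.162,.126]); print(p)
x,y=int(p[0]),int(p[1]); a=im[max(0,y-130):y+130,max(0,x-150):x+150,::-1]; print(max(0,x-150),max(0,y-130),a.shape)
cv2.imwrite('pics/c10.png',cv2.resize(a,None,fx=2.3,fy=2.3,interpolation=cv2.INTER_CUBIC))
E
```

```text
[ 0.53333902 -0.22571614  0.35974823] [1.79967263e+02 1.72093344e-02 8.92223173e+01]
[264.25410467 116.77358349]
114 0 (246, 300, 3)
```

View pics/c10.png

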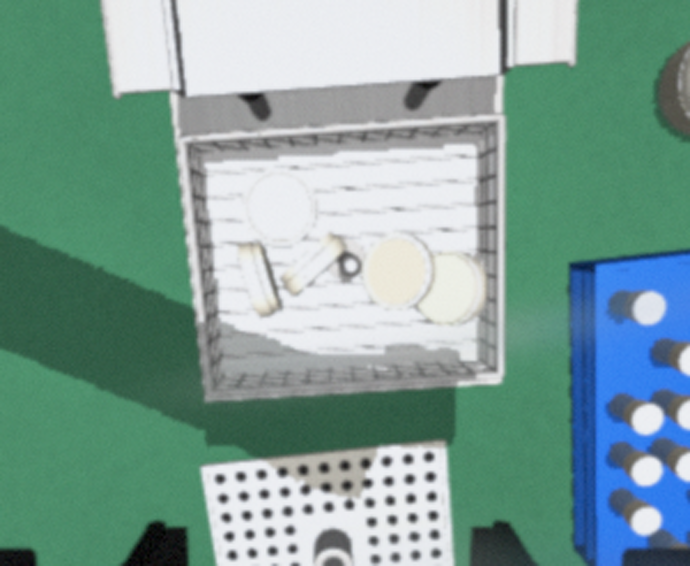

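Rod top is at crop (349,265), the rim corners at (181,140), (503,117), (503,382) and (207,400), and all dishes lie inside the basket. Compute the numbers.

```bash
python3 - <<'E'
from h import *
import json
from scipy.optimize import least_squares
c={k:np.array(v) for k,v in json.load(open('c10.json')).items()}
F=lambda p:np.array(p)/2.3+[114,0]
print('rod',toworld(c,F((349,265)),.126))
W=np.array([toworld(c,F(p),.072)[:2] for p in [(181,140),(503,117),(503,382),(207,400)]]); print(W.round(4).tolist(),W.mean(0))
def res(p):
    q=np.array([[-.0775,-.095],[-.0775,.095],[.0775,.095],[.0775,-.095]])
    return ((R.from_euler('z',p[2]).apply(np.c_[q,np.zeros(4)])[:,:2]+p[:2])-W).ravel()*1000
s=least_squares(res,[.544,-.16,-1.52]); print('basket',s.x[:2],np.degrees(s.x[2]),s.fun.round(1))
L=[toworld(c,F(p),.004) for p in [(201,466),(446,441)]]; d=L[1]-L[0]; print('lid edge yaw(y axis)',np.degrees(np.arctan2(d[1],d[0])),np.linalg.norm(d))
B=W[2]-W[3];print('far rim',np.degrees(np.arctan2(B[1],B[0])))
B=W[1]-W[0];print('near rim',np.degrees(np.arctan2(B[1],B[0])))
print('sleeve',toworld(c,F((333,555)),.044))
E
python3 go.py .537 -.3748 .18 89
```

```text
rod [ 0.54584082 -0.16015229  0.126     ]
[[0.4496, -0.0904], [0.6365, -0.08], [0.6456, -0.2355], [0.4558, -0.2453]] [ 0.54685924 -0.16280505]
basket [ 0.54685924 -0.16280505] -87.03284357760285 [-1.6  0.1  1.2 -0.5  0.2  0.2  0.2  0.2]
lid edge yaw(y axis) 5.4979941968074355 0.18655979060835687
far rim 2.9609116984034833
near rim 3.1797310988706378
sleeve [ 0.53602283 -0.36780565  0.044     ]
[-0.7448  0.0279  0.899 ] [0.0004 0.0002 0.0026]
pos [ 0.5333 -0.2257  0.3597] [1.7997e+02 2.0000e-02 8.9220e+01] t 33.5 F [ 0.7  0.2 -0.1] w 0.0697 g 0.0 q7 23.0
```

Call:
apply_moves:
  moves:
    - [-0.25, 0.02, 0.1, 0, 0, 0, 0.8]
    - [-0.5, 0.028, 0.3, 0, 0, 0, 0.8]
    - [-0.745, 0.028, 0.5, 0, 0, 0, 0.8]
    - [-0.745, 0.028, 0.75, 0, 0, 0, 0.8]
    - [-0.745, 0.028, 0.95, 0, 0, 0, 0.8]
    - [-0.745, 0.028, 0.95, 0, 0, 0, 0.8]
    - [-0.745, 0.028, 0.95, 0, 0, 0, 0.8]

```text
time_s: 34.25
tool_pos: [0.5352, -0.3751, 0.1674]
tool_rot: [-179.7, -0.1, 89.1]
force: [0.2, 0.6, -0.3]
grip_width: 0.0692
grasp_force: 0.0
```

```bash
python3 go.py .537 -.3748 .012 89.2
```

```text
[0.     0.0123 0.777 ] [-0.003  -0.0012 -0.0016]
pos [ 0.5352 -0.3751  0.1674] [-1.7974e+02 -1.0000e-01  8.9060e+01] t 34.2 F [ 0.2  0.6 -0.3] w 0.0692 g 0.0 q7 42.0
```

Call:
apply_moves:
  grip_force: 45
  moves:
    - [0, 0.009, 0.25, -0.002, -0.001, 0, 0.8]
    - [0, 0.009, 0.5, -0.002, -0.001, 0, 0.8]
    - [0, 0.009, 0.7, -0.002, -0.001, 0, 0.8]
    - [0, 0.009, 0.777, -0.002, -0.001, 0, 0.8]
    - [0, 0.009, 0.777, -0.002, -0.001, 0, 0.8]
    - [0, 0.009, 0.777, -0.002, -0.001, 0, 0.8]
    - [0, 0.009, 0.777, -0.002, -0.001, 0, 0.5]
    - [0, 0.009, 0.777, -0.002, -0.001, 0, 0.25]
    - [0, 0.009, 0.777, -0.002, -0.001, 0, 0.25]
    - [0, 0.009, 0.777, -0.002, -0.001, 0, 0.25]
    - [0, 0.009, 0.777, -0.002, -0.001, 0, 0.25]
    - [0, 0.009, 0.777, -0.002, -0.001, 0, 0.25]

```text
time_s: 35.45
tool_pos: [0.5378, -0.3751, 0.0141]
tool_rot: [179.9, 0.1, 89.2]
force: [-2.8, 0.1, 2.7]
grip_width: 0.0298
grasp_force: 3.0
```

```bash
python3 go.py .537 -.3748 .012 89.2
```

```text
[ 0.0015 -0.0043  0.0106] [ 0.001   0.0007 -0.0006]
pos [ 0.5378 -0.3751  0.0141] [1.7992e+02 6.0000e-02 8.9150e+01] t 35.5 F [-2.8  0.1  2.7] w 0.0298 g 3.02911178823706 q7 45.0
```

Call:
apply_moves:
  grip_force: 45
  moves:
    - [0, 0, 0, 0, 0, 0, 0]
    - [0, 0, 0, 0, 0, 0, 0]
    - [0, 0, 0, 0, 0, 0, 0]
    - [0, 0, 0, 0, 0, 0, 0]

```text
time_s: 35.85
tool_pos: [0.5381, -0.3751, 0.0141]
tool_rot: [179.9, 0.1, 89.1]
force: [-3.4, 0.9, 2.9]
grip_width: 0.0285
grasp_force: 45.0
```

```bash
python3 go.py .537 -.3748 .012 89.2
```

```text
[ 0.0016 -0.0056  0.0106] [ 0.0014  0.0008 -0.0007]
pos [ 0.5381 -0.3751  0.0141] [1.7988e+02 7.0000e-02 8.9140e+01] t 35.9 F [-3.4  0.9  2.9] w 0.0285 g 45.00853894598549 q7 45.0
```

Call:
apply_moves:
  moves:
    - [0, 0, -0.1, 0, 0, 0, 0]
    - [0, 0, -0.25, 0, 0, 0, 0]
    - [0, 0, -0.5, 0, 0, 0, 0]
    - [0, 0, -0.75, 0, 0, 0.01, 0]
    - [0.1, 0.01, -0.9, 0, 0, 0.02, 0]
    - [0.25, 0.02, -0.95, 0, 0, 0.0314, 0]
    - [0.45, 0.04, -0.95, 0, 0, 0.0314, 0]
    - [0.65, 0.04, -0.95, 0, 0, 0.0314, 0]
    - [0.8, 0.04, -0.95, 0, 0, 0.0314, 0]
    - [0.8, 0.04, -0.95, 0, 0, 0.0314, 0]
    - [0.8, 0.04, -0.95, 0, 0, 0.0314, 0]
    - [0.8, 0.04, -0.95, 0, 0, 0.0314, 0]

```text
time_s: 37.05
tool_pos: [0.5483, -0.2161, 0.2037]
tool_rot: [179.8, 0.1, 86.4]
force: [0.3, -0.6, -3.1]
grip_width: 0.0286
grasp_force: 45.0
```

```bash
python3 go.py .5465 -.161 .165 86.45; python3 -c "
from h import *
snap('wrist','w11');snap('scene','s11')
a=cv2.imread('pics/s11.png')[110:290,100:380];b=cv2.imread('pics/w11.png')
cv2.imwrite('pics/c11.png',np.hstack([cv2.resize(a,(400,257)),cv2.resize(b,(343,257))]))"
```

```text
[ 0.2747 -0.0272  0.1927] [ 0.0022  0.0014 -0.0009]
pos [ 0.5483 -0.2161  0.2037] [1.7981e+02 1.2000e-01 8.6380e+01] t 37.0 F [ 0.3 -0.6 -3.1] w 0.0286 g 44.99918605433777 q7 21.0
```

View pics/c11.png

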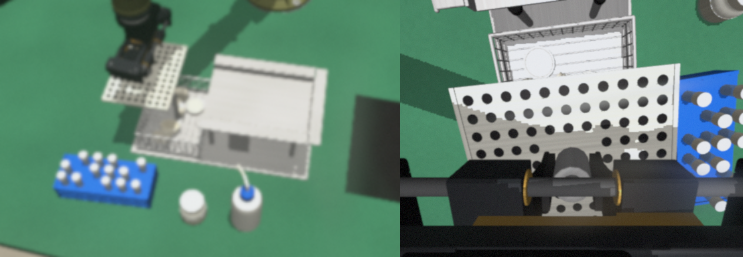

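```bash
python3 - <<'E'
from h import *
c=cal('wrist'); im=cv2.imread('pics/w11.png')
hsv=cv2.cvtColor(im,cv2.COLOR_BGR2HSV)
# far edge of lid: per column, bottom-up transition from lid (bright) - find edges by gradient near the guess line
g=cv2.GaussianBlur(im,(3,3),0)[:,:,2].astype(float)
z=c['position'][2]*0+env.get_obs()['tool_pos'][2]-.0141+.004
def edge(x0,y0,x1,y1,name):
    P=[]
    for x in range(int(x0)+10,int(x1)-8,4):
        y=y0+(y1-y0)*(x-x0)/(x1-x0); r=np.arange(int(y)-14,int(y)+14)
        d=np.diff(g[r,x]); k=np.argmax(d); 
        if d[k]>12: P.append((x,r[k]+.5))
    P=np.array(P,float); W=np.array([toworld(c,p,z)[:2] for p in P]); 
    a=cv2.fitLine(W.astype(np.float32),cv2.DIST_HUBER,0,.001,.001).ravel(); print(name,len(P),np.degrees(np.arctan2(a[1],a[0])),a[2:])
edge(77,131,418,98,'lid far edge'); print('corners',toworld(c,(77.6,131.3),z),toworld(c,(418,98.5),z),env.get_obs()['tool_pos'])
E
```

```text
lid far edge 48 2.3058605 [ 0.5419189  -0.14338821]
corners [ 0.45538391 -0.14714038  0.19367063] [ 0.63865099 -0.14180245  0.19367063] [ 0.54818597 -0.21653249  0.20377063]
```

Call:
apply_moves:
  moves:
    - [0.1, -0.01, 0.05, 0, 0, -0.003, 0]
    - [0.2, -0.02, 0.1, 0.002, 0.001, -0.003, 0]
    - [0.284, -0.025, 0.15, 0.002, 0.001, -0.003, 0]
    - [0.284, -0.025, 0.2, 0.002, 0.001, -0.003, 0]
    - [0.284, -0.025, 0.25, 0.002, 0.001, -0.003, 0]
    - [0.284, -0.025, 0.27, 0.002, 0.001, -0.003, 0]
    - [0.284, -0.025, 0.27, 0.002, 0.001, -0.003, 0]
    - [0.284, -0.025, 0.27, 0.002, 0.001, -0.003, 0]

```text
time_s: 37.95
tool_pos: [0.5473, -0.1591, 0.1501]
tool_rot: [180.0, 0.0, 86.6]
force: [-0.8, -0.2, -3.7]
grip_width: 0.0285
grasp_force: 45.0
```

```bash
python3 go.py .5468 -.1595 .130 86.7
```

```text
[-0.002  -0.0022  0.1007] [ 0.0004  0.0002 -0.0008]
pos [ 0.5473 -0.1591  0.1501] [1.7997e+02 2.0000e-02 8.6630e+01] t 38.0 F [-0.8 -0.2 -3.7] w 0.0285 g 44.99922787392279 q7 16.0
```

Call:
apply_moves:
  moves:
    - [-0.002, -0.002, 0.03, 0, 0, 0, 0]
    - [-0.002, -0.002, 0.05, 0, 0, 0, 0]
    - [-0.002, -0.002, 0.065, 0, 0, 0, 0]
    - [-0.002, -0.002, 0.075, 0, 0, 0, 0]
    - [-0.002, -0.002, 0.085, 0, 0, 0, 0]
    - [-0.002, -0.002, 0.095, 0, 0, 0, 0]
    - [-0.002, -0.002, 0.095, 0, 0, 0, 0]

```text
time_s: 38.65
tool_pos: [0.5466, -0.1583, 0.1306]
tool_rot: [-180.0, -0.0, 86.7]
force: [0.0, 0.4, -2.9]
grip_width: 0.0287
grasp_force: 45.0
```

Sleeve is 9 mm over the rod with no contact force. Continue down.

Call:
apply_moves:
  moves:
    - [0, 0, 0.03, 0, 0, 0, 0]
    - [0, 0, 0.06, 0, 0, 0, 0]
    - [0, 0, 0.09, 0, 0, 0, 0]
    - [0, 0, 0.12, 0, 0, 0, 0]
    - [0, 0, 0.15, 0, 0, 0, 0]
    - [0, 0, 0.175, 0, 0, 0, 0]
    - [0, 0, 0.195, 0, 0, 0, 0]
    - [0, 0, 0.21, 0, 0, 0, 0]
    - [0, 0, 0.217, 0, 0, 0, 0]
    - [0, 0, 0.22, 0, 0, 0, 0]
    - [0, 0, 0.22, 0, 0, 0, 0]

```text
time_s: 39.75
tool_pos: [0.5469, -0.1584, 0.087]
tool_rot: [180.0, -0.0, 86.7]
force: [1.0, -0.8, -2.2]
grip_width: 0.0283
grasp_force: 45.0
```

```bash
python3 go.py .5468 -.1595 .086 87; python3 -c "
from h import *
snap('wrist','w12')"
```

```text
[-0.0056  0.0001  0.0048] [ 0.0002 -0.0001 -0.0033]
pos [ 0.5469 -0.1584  0.087 ] [ 1.7998e+02 -1.0000e-02  8.6720e+01] t 39.8 F [ 1.  -0.8 -2.2] w 0.0283 g 44.99938604130875 q7 18.0
```

View pics/w12.png

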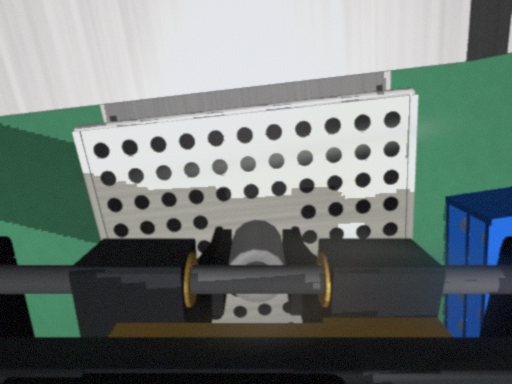

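The lid hangs about 1 mm above the rim, over the rod and nearly centred. Its rim corners are at roughly (80,133) and (413,93). I check the centring numerically from edge profiles.

```bash
python3 - <<'E'
from h import *
g=cv2.cvtColor(cv2.imread('pics/w12.png'),cv2.COLOR_BGR2GRAY).astype(int)
for r in (150,165,180): print(r,'L',g[r,78:112].tolist(),'R',g[r,398:422].tolist())
for c in (150,250,350):
    y=int(133-40*(c-80)/333); print(c,y-12,g[y-12:y+14,c].tolist())
c=cal('wrist')
# predicted pixels: rim outer edges and lid edges
for cx,cy in [(.5469,-.1584),(.5469,-.1628),(.5455,-.1602)]:
    for nm,hx,hy,z in [('rim',.0775,.095,.072),('lid',.0755,.093,.077)]:
        q=[topix(c,R.from_euler('z',-87,degrees=True).apply([sx*hx,sy*hy,0])+[cx,cy,z]).round(1).tolist() for sx,sy in [(-1,-1),(-1,1),(0,-1),(0,1)]]; print(nm,cx,cy,q)
E
```

```text
150 L [224, 229, 230, 228, 229, 217, 181, 199, 223, 230, 230, 230, 228, 228, 218, 158, 81, 45, 35, 37, 38, 39, 39, 38, 36, 38, 36, 39, 40, 40, 72, 144, 209, 226] R [90, 164, 216, 229, 228, 230, 229, 223, 184, 152, 163, 211, 226, 230, 230, 230, 226, 209, 156, 124, 113, 116, 112, 113]
165 L [71, 78, 129, 203, 227, 229, 229, 229, 228, 219, 181, 203, 225, 228, 230, 228, 230, 230, 228, 230, 228, 229, 229, 229, 230, 230, 230, 230, 229, 230, 230, 231, 231, 230] R [230, 229, 229, 230, 230, 228, 230, 228, 220, 188, 211, 227, 231, 230, 231, 230, 223, 178, 132, 111, 110, 112, 113, 110]
180 L [71, 72, 67, 69, 70, 74, 96, 135, 156, 162, 162, 160, 161, 147, 123, 140, 153, 158, 158, 153, 158, 153, 130, 92, 54, 38, 38, 43, 37, 36, 34, 44, 41, 40] R [202, 223, 228, 230, 229, 230, 229, 225, 203, 186, 215, 227, 231, 230, 230, 226, 207, 155, 121, 114, 113, 114, 115, 114]
150 112 [137, 136, 137, 135, 133, 136, 164, 174, 177, 208, 213, 193, 221, 229, 230, 229, 229, 230, 230, 230, 230, 230, 231, 230, 231, 229]
250 100 [138, 136, 136, 136, 133, 128, 139, 176, 202, 221, 225, 218, 204, 223, 231, 230, 229, 231, 230, 229, 230, 229, 230, 231, 230, 230]
350 88 [139, 138, 137, 136, 135, 134, 139, 163, 175, 178, 211, 206, 159, 164, 214, 227, 229, 229, 230, 230, 230, 230, 228, 230, 229, 231]
rim 0.5469 -0.1584 [[71.5, 124.4], [416.2, 85.0], [105.5, 250.3], [411.9, 219.3]]
lid 0.5469 -0.1584 [[70.8, 128.3], [416.9, 88.9], [104.9, 253.6], [412.5, 222.7]]
rim 0.5469 -0.1628 [[73.2, 132.4], [415.5, 93.6], [106.9, 256.6], [411.3, 226.1]]
lid 0.5469 -0.1628 [[72.6, 136.5], [416.2, 97.7], [106.3, 260.1], [411.9, 229.6]]
rim 0.5455 -0.1602 [[69.7, 127.8], [413.3, 88.7], [103.9, 253.0], [409.3, 222.2]]
lid 0.5455 -0.1602 [[69.0, 131.8], [413.9, 92.6], [103.2, 256.4], [409.9, 225.6]]
```

Centred to within a millimetre and parallel. Lower the last bit, release and retreat upward.

Call:
apply_moves:
  moves:
    - [-0.004, 0, 0.005, 0, 0, -0.002, 0]
    - [-0.004, 0, 0.008, 0, 0, -0.002, 0]
    - [-0.004, 0, 0.01, 0, 0, -0.002, 0]
    - [-0.004, 0, 0.01, 0, 0, -0.002, 0]

```text
time_s: 40.2
tool_pos: [0.5471, -0.1592, 0.0861]
tool_rot: [179.9, -0.0, 86.9]
force: [-2.8, 1.4, 5.6]
grip_width: 0.0287
grasp_force: 45.0
```

Call:
apply_moves:
  moves:
    - [0, 0, 0, 0, 0, 0, 0.45]
    - [0, 0, 0, 0, 0, 0, 0.6]
    - [0, 0, 0, 0, 0, 0, 0.7]
    - [0, 0, 0, 0, 0, 0, 0.8]
    - [0, 0, -0.1, 0, 0, 0, 0.8]
    - [0, 0, -0.3, 0, 0, 0, 0.8]
    - [0, 0, -0.5, 0, 0, 0, 0.8]
    - [0, 0, -0.75, 0, 0, 0, 0.8]
    - [-0.3, 0, -1, 0, 0, 0, 0.8]
    - [-0.5, 0, -1, 0, 0, 0, 0.8]
    - [-0.5, 0, -1, 0, 0, 0, 0.8]
    - [-0.5, 0, -1, 0, 0, 0, 0.8]
    - [-0.5, 0, -1, 0, 0, 0, 0.8]

```text
time_s: 41.5
tool_pos: [0.5413, -0.2578, 0.2839]
tool_rot: [-179.9, -0.1, 86.9]
force: [0.4, 0.5, 0.1]
grip_width: 0.0695
grasp_force: 0.0
```

```bash
cat > chk.py <<'E'
from h import *
from scipy.optimize import least_squares
c,im=snap('wrist','w13'); im=im[:,:,::-1]; o=env.get_obs(); print(o['tool_pos'],o['force'],o['time_s'])
hsv=cv2.cvtColor(np.ascontiguousarray(im),cv2.COLOR_BGR2HSV); g=cv2.cvtColor(np.ascontiguousarray(im),cv2.COLOR_BGR2GRAY)
for cx,cy in [(.546,-.161)]:
    for nm,hx,hy,z in [('rimo',.0775,.095,.072),('lid',.0755,.093,.076)]:
        q=[topix(c,R.from_euler('z',-87,degrees=True).apply([sx*hx,sy*hy,0])+[cx,cy,z]).round(1).tolist() for sx,sy in [(-1,-1),(-1,1),(1,1),(1,-1)]]; print(nm,q)
    print('rod',topix(c,[cx,cy,.126]),'sleeve top',topix(c,[cx,cy,.116]))
def prof(A,B,n=5):  # profiles across edge A-B, centred, inward normal
    A=np.array(A);B=np.array(B);t=(B-A)/np.linalg.norm(B-A);nrm=np.array([-t[1],t[0]])
    for f in np.linspace(.12,.88,n):
        p=A+f*(B-A); s=[int(cv2.getRectSubPix(g,(1,1),tuple(map(float,p+k*nrm)))[0,0]) for k in range(-8,12)]
        print(round(f,2),s)
q=[topix(c,R.from_euler('z',-87,degrees=True).apply([sx*.0775,sy*.095,0])+[.546,-.161,.072]) for sx,sy in [(-1,-1),(-1,1),(1,1),(1,-1)]]
for i in range(4): print('edge',i); prof(q[i],q[(i+1)%4],4)
E
python3 chk.py
```

```text
[ 0.54152943 -0.25686479  0.28361202] [ 1.1172954   0.0744043  -0.49668752] 41.55
rimo [[161.3, 20.7], [337.9, -0.5], [342.2, 145.6], [185.6, 162.1]]
lid [[162.4, 21.6], [337.0, 0.6], [341.4, 144.5], [186.2, 160.9]]
rod [256.331783    83.36354866] sleeve top [256.36717436  84.00716904]
edge 0
0.12 [153, 152, 153, 153, 151, 153, 152, 172, 213, 233, 238, 238, 238, 237, 239, 238, 238, 238, 239, 237]
0.37 [155, 157, 157, 156, 157, 156, 155, 170, 210, 231, 237, 238, 238, 238, 239, 238, 239, 238, 237, 238]
0.63 [158, 157, 155, 156, 156, 154, 157, 178, 210, 221, 227, 235, 237, 237, 238, 238, 237, 237, 238, 238]
0.88 [153, 154, 154, 155, 155, 156, 157, 181, 215, 232, 235, 235, 238, 237, 237, 237, 237, 238, 237, 236]
edge 1
0.12 [120, 120, 121, 120, 119, 119, 125, 152, 199, 231, 236, 230, 216, 220, 234, 236, 227, 188, 127, 82]
0.37 [123, 123, 123, 123, 121, 122, 128, 152, 198, 232, 238, 237, 234, 234, 237, 238, 239, 239, 238, 238]
0.63 [122, 121, 121, 121, 123, 125, 129, 151, 196, 231, 236, 231, 231, 238, 239, 232, 201, 142, 94, 72]
0.88 [123, 124, 125, 124, 122, 122, 126, 150, 194, 230, 235,
[... 195 characters left out ...]
228, 229, 225, 221, 228, 232, 233, 233, 235, 236, 237, 238, 238, 238]
0.63 [105, 107, 108, 117, 142, 160, 162, 163, 175, 213, 230, 236, 237, 237, 237, 238, 238, 238, 239, 240]
0.88 [93, 91, 93, 112, 146, 159, 159, 153, 148, 160, 178, 181, 187, 185, 185, 182, 181, 180, 181, 177]
edge 3
0.12 [78, 76, 76, 76, 77, 77, 76, 82, 109, 148, 173, 182, 179, 180, 185, 186, 186, 185, 185, 185]
0.37 [121, 121, 122, 122, 120, 121, 121, 132, 167, 210, 233, 237, 231, 229, 235, 237, 227, 188, 128, 85]
0.63 [118, 117, 116, 116, 117, 116, 117, 127, 160, 206, 232, 236, 230, 225, 233, 238, 239, 238, 239, 239]
0.88 [116, 116, 115, 116, 115, 113, 115, 122, 154, 203, 231, 237, 235, 229, 233, 237, 238, 236, 224, 182]
```

```bash
python3 - <<'E'
import cv2
g=cv2.cvtColor(cv2.imread('pics/w9.png'),cv2.COLOR_BGR2GRAY).astype(int)
for r in (75,100,112): print(r,'R',g[r,318:345].tolist(),'L',g[r,188:212].tolist())
for c in (230,300): y=int(74-17*(c-190)/142); print(c,y-8,g[y-8:y+14,c].tolist())
g=cv2.cvtColor(cv2.imread('pics/w13.png'),cv2.COLOR_BGR2GRAY).astype(int)
for c in (190,220,300,320): y=int(21-21*(c-162)/175); print(c,max(0,y-8),g[max(0,y-8):y+14,c].tolist())
E
python3 - <<'E'
import sys; sys.path.insert(0,'.')
from h import *
print(env.get_obs()['time_s'])
c,im=snap('top','t13'); g=cv2.cvtColor(im,cv2.COLOR_RGB2GRAY)
print('sleeve px exp',topix(c,[.546,-.161,.116]))
# shadow/gap check via scene camera detections
for cam in ('top','scene'):
    cc=cal(cam); viewer.read_camera(cam)
    for b in boxes_of(cam,'lid_hub')[:2]: print(cam,b['conf'],np.round(b['location'],1),toworld(cc,b['location'],.08).round(4))
    for b in boxes_of(cam,'dish0_mid')[:3]: print(cam,'dish',b['conf'],np.round(b['location']))
E
```

```text
75 R [238, 239, 238, 238, 237, 234, 233, 236, 237, 239, 239, 235, 227, 232, 231, 193, 141, 115, 114, 113, 114, 113, 116, 113, 114, 116, 116] L [127, 163, 216, 233, 232, 234, 236, 238, 238, 239, 238, 239, 239, 239, 238, 239, 239, 239, 238, 239, 238, 239, 239, 239]
100 R [240, 239, 239, 239, 239, 240, 238, 237, 239, 239, 239, 239, 235, 228, 233, 232, 206, 150, 123, 114, 113, 112, 114, 113, 115, 115, 111] L [72, 75, 76, 78, 80, 109, 157, 184, 189, 177, 181, 185, 186, 185, 189, 197, 212, 230, 237, 239, 239, 239, 239, 240]
112 R [239, 240, 239, 240, 239, 239, 239, 238, 237, 237, 238, 239, 232, 216, 226, 237, 229, 181, 130, 117, 114, 114, 113, 115, 117, 117, 119] L [78, 77, 74, 73, 77, 78, 77, 109, 159, 186, 189, 180, 180, 188, 185, 184, 185, 186, 186, 189, 189, 190, 188, 190]
230 61 [117, 115, 119, 118, 114, 116, 120, 142, 199, 234, 240, 240, 240, 239, 240, 239, 239, 238, 236, 238, 237, 238]
300 52 [121, 121, 120, 118, 119, 118, 118, 143, 197, 233, 239, 239, 239, 237, 226, 177, 131, 105, 102, 123, 165, 222]
190 9 [152, 154, 154, 154, 154, 154, 148, 159, 204, 230, 238, 237, 238, 238, 237, 236, 229, 192, 129, 85, 65, 63]
220 6 [156, 157, 156, 155, 157, 158, 171, 196, 223, 234, 238, 238, 238, 238, 239, 236, 224, 149, 87, 67, 70, 65]
300 0 [153, 152, 160, 185, 218, 232, 235, 236, 237, 239, 237, 238, 238, 237, 235, 229, 221, 210]
320 0 [146, 163, 209, 233, 236, 237, 237, 237, 238, 238, 237, 237, 237, 237, 237, 237]
41.55
sleeve px exp [320.77388124 221.11414893]
top 0.89 [320.  221.6] [ 0.546  -0.1646  0.08  ]
top dish 0.5 [278. 146.]
scene 0.77 [220.6 184.9] [ 0.5577 -0.1633  0.08  ]
```

The dark line about 4.5 mm inside the lid's edge also shows in the bench picture, so it belongs to the lid. The margins are even, contact came exactly at rim height, and the robot is clear. Hand in.

```bash
python3 -c "
from cell import env
print(env.sign_off())"
```

```text
the job is handed in; nothing more can be done
None
```

Job handed in at about 42 s: all five dishes were tipped into the basket, the tray is back level on its stop, and the lid sits over the rod on the basket rim, square with the basket by the camera measurements; no verdict came back on hand-in.

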